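# Couple, load and wind the clockwork toy lorry

## Task

Get the wooden clockwork lorry ready to run: first slide the loose steel horseshoe clip across the coupling plate into the groove of the coupling pin until it is fully home, then lift every toy car on the bench over the lip of the load bed and leave it standing on its wheels on the bed's floor. Last of all, wind the key on the cab clockwise, a part turn at a time, until it reaches its stop. Leave the jar, tree, tape and other bench things where they are, and let go of everything.

Things in the scene. Friction and masses are not known exactly. Their poses are not given: they have to be found in the camera images.
- lorry: Wooden clockwork toy lorry, fixed in a cradle on the bench, 460 long (its y) x 105 wide (its x). Origin on the bench under its centre; z up. Along its y: cab -230..-140 (roof 85 above the bench), coupling plate -136..-60 (100 wide in x, top 45 above the bench), open load bed -51..231.
- pin (a point): Foot of the upright steel coupling pin, on its axis at the top face of the coupling plate (lorry x 0, y -95, z 45 mm), axes as the lorry's. Groove: neck 9 diameter for 11.5 above the plate, then a head 20 diameter, 10 high. The clip slides across the plate under the head, from the lorry's -x or +x side.
- bed (a point): Centre of the black-lined load bed's floor (lorry x 0, y 90, z 40 mm), axes as the lorry's. Inside 92 (x) x 270 (y); retaining lip all round 6 thick, its top 22 above this floor (62 above the bench).
- key (a joint): Winding key's turn in rad, growing clockwise seen from above: starts at 0 to 0.5, fully wound at its stop, 7.8 (about a turn and a quarter in all). Spring 0.005 N m/rad plus a ratchet drag of 0.07 N m: it stays where it is left. Its bar lies along the lorry's x when the joint is 0 (so its world yaw = lorry's yaw - joint value).
- key_grip (a point): On the key's upright axis at the cab roof's centre (lorry x 0, y -185), 112 above the bench: a good TCP height to pinch it. Brass bar 36 long (50 over its round ears) x 8 thick, from 95 to 117 above the bench (ears 94 to 115).
- clip: Steel horseshoe clip lying flat: plate 8 thick, 32 wide (x -40 to +25), slot 11.5 wide, open and flared towards +x, its end wall at x -5. Origin on the underside, in the slot 5 ahead of that wall: on the pin's axis when the clip is home. Grip tab stands at x -39..-21 (centre -30), 8 thick (y), top 34 above the underside. 28 to 46 g.
- car0: Toy saloon car, plain beech, 56 long (x, nose +x) x 30 wide (y); sills 15 high with straight sides, then a cabin 26 wide; fixed wheels, does not roll; 35 to 70 g; origin at the centre of its underside, z up. May be absent. 26 high.
- car1: Toy van, plain beech, 56 long (x, nose +x) x 30 wide (y); sills 15 high with straight sides, then a cabin 26 wide; fixed wheels, does not roll; 35 to 70 g; origin at the centre of its underside, z up. May be absent. 29 high.
- car2: Toy pickup, plain beech, 56 long (x, nose +x) x 30 wide (y); sills 15 high with straight sides, then a cabin 26 wide; fixed wheels, does not roll; 35 to 70 g; origin at the centre of its underside, z up. May be absent. 27 high.
- car3: Toy coupe, plain beech, 56 long (x, nose +x) x 30 wide (y); sills 15 high with straight sides, then a cabin 26 wide; fixed wheels, does not roll; 35 to 70 g; origin at the centre of its underside, z up. May be absent. 25 high.
- paint_jar: Bystander: glass paint jar, 32 diameter, 45 high; origin under its centre.
- fir: Bystander: model fir tree, foot 40 diameter, 75 high; origin under its centre.
- tape: Bystander: roll of tape, 48 diameter, 18 high; origin under its centre.
- brush_pot: Bystander: terracotta pot with brushes behind the lorry, 64 diameter, 175 high.
- tin: Bystander: bare metal tin behind the lorry, 74 diameter, 75 high.
- screwdriver: Bystander: screwdriver lying behind the lorry.
- mallet: Bystander: small wooden mallet lying at the right of the bench.
There are look-alikes about, which are no part of the job. Several things look just like the clip: the one meant starts farthest to the robot's left.

How it is judged:
By the outcome, as a careful person would: the job done as asked, in the order asked, and still so for the second after the job is handed in, with the robot touching nothing.
Of car0, car1, car2, car3 only 2 to 4 are there at a start; the rules pass over those that are not, and their reading is None.
At some moment in a run one of car0, car1, car2, car3 may be knocked a few centimetres aside while the robot is not near it.
Once in a run the grip may slacken for a moment while it holds something.
It also fails if it takes over 208 s, if anything falls off the work surface, if the arm or the gripper's body presses on something with over 40 N, if the wrist force passes 120 N, or if a joint passes its speed limit or range.

## Robot

A 6-joint arm with a two-finger parallel gripper is mounted at the origin on the work surface. World frame = base frame: x ahead of the robot, y to its left, z up, the work surface at z = 0. Lengths are in mm, angles in rad, forces in N, time in s.
With the tool pointing down it reaches from about 325 to 850 mm from the base axis. Payload 4.4 kg.
Tool frame: the origin (TCP) lies between the finger pads, 19 mm behind the fingertips; this is the grasp point; z points along the fingers, y is the direction in which the jaws open and shut (so a half turn about z gives the same grasp; the last joint's range is limited). The gripper opens to 94 mm and grips with 3 to 60 N. Pads are 16 mm wide; open, the fingers measure 119 mm over their backs; the gripper's body (75 mm by 177 mm) begins 78 mm behind the grasp point.
Start: joints at [-1.302, 0.207, 1.542, -0, 1.393, -0.15], TCP at [234.346, -525.08, 224.247] pointing down, gripper open.
Joint ranges: [-2.73, 2.73], [-0.86, 2.22], [0.23, 2.46], [-1.11, 4.25], [0.08, 2.63], [-2.82, 2.82]. Speed limits (rad/s): [2.79, 2.79, 3.14, 3.14, 3.14, 3.14].

## Interface

Orientations are given as a unit quaternion [x, y, z, w].
In Python, from plant import telemetry, optics, hand_in gives the robot as it stands.
- The arm moves only by the tool drive_tool, never from a script. Its argument "motion" is a list of rows, each an object of numbers: "wx", "wy", "wz": the turn, a rotation vector about the tool's x, y, z in units of 5 degrees (1.0 is 5 degrees); "x", "y", "z": the shift along the tool's x, y, z in units of 30 mm (1.0 is 30 mm); "fingers": the gripper command: -1 is shut, 1 is fully open, values between are in proportion. A call has 1 to 12 rows; each row is the pose to reach, as a shift and turn from the pose commanded when the call began, along the tool's axes at that moment; what a row does not reach only later rows make up. A row lasts 1/10 s, in which the tool goes at most 50 mm and 8.59 degrees, less where a joint would pass 70% of its speed; a pose out of reach is approached as far as the arm can. A call with a gripper value outside its range is refused whole. The fingers move at their own pace and stop on an object; "newtons" is the grip in N (left out, the last holds). Time passes only in rows, so rows that repeat a pose let the fingers close. It gives the time, the measured TCP pose, the force and the opening at its end, in the units of the state.
- telemetry.read_state(): the state, without advancing time (a new reading comes with each control period).
- optics.camera(name): name is "scene" or "side" or "wrist"; returns a dict with "img" (400x640x3 uint8, blue, green, red), "mtx" (3x3 intrinsics, pixels), "eye" and "attitude" of the camera in the world. Camera axes: x right, y up, looking along -z (the intrinsics and any distortion apply to the point x, -y, -z); pixel columns grow to the right and rows downward; lengths in mm; the calibration is good to about 2 mm. The wrist camera is an equidistant fisheye: a pixel r from the principal point sees the ray r / f radians off the axis. A picture is of the moment at which its call begins. There is no depth.
- hand_in(): hands the job in, once; it reports no verdict.
The state is a dict: "time": time; "qpos": joint angles; "qd": joint speeds; "tau": joint torques, N m; "tcp_pos": TCP position; "eef_rot": TCP orientation; "contact_force": force on the tool from outside, world axes, zero at the start; "ft_torque": the same for the moment, N m; "width": finger opening in mm.
Only numpy, scipy, OpenCV 4.12 (cv2) and the standard library are available. Lean on these libraries where they do the work, as an engineer would, in place of code of your own. Each camera call takes 0.05 s, during which the arm holds its last target. There are 200 camera calls.

## Working session

There is one attempt and no reset: what is moved stays moved. The work goes in short steps, Python scripts to look and compute and a tool call to move; the robot and the scene stay as the last step left them, time stands still between calls to the robot, and variables do not carry over. Pictures are saved under pics/ and viewed, about 12 in all and at most 16, crops included, and the job is handed in when it is done.

Besides the shell and the picture viewer there is one more tool, called after "Call:" as a command line: name --argument value ..., lists and objects as JSON in quotes. drive_tool: Moves the arm, as the interface text tells. Its arguments: {"type":"object","properties":{"motion":{"type":"array"},"newtons":{"type":"number"}},"required":["motion"]}

```bash
ls; mkdir -p pics
cat > h.py <<'E'
import numpy as np, cv2
from scipy.spatial.transform import Rotation as R
from plant import telemetry, optics, hand_in
def snap(n,f=None):
    c=optics.camera(n)
    if f: cv2.imwrite('pics/'+f,c['img'])
    return c
def rot(c):
    a=np.array(c['attitude'],float)
    return a if a.shape==(3,3) else R.from_quat(a).as_matrix()
def ray(c,u,v):
    K=np.array(c['mtx']);x=(u-K[0,2])/K[0,0];y=(v-K[1,2])/K[1,1]
    if c.get('fish'):
        r=np.hypot(x,y);s=np.sin(r)/max(r,1e-9);d=np.array([x*s,-y*s,-np.cos(r)])
    else: d=np.array([x,-y,-1.])
    return np.array(c['eye'],float),rot(c)@d
def at(c,u,v,z):
    e,d=ray(c,u,v);return e+d*(z-e[2])/d[2]
def proj(c,p):
    K=np.array(c['mtx']);q=rot(c).T@(np.array(p,float)-np.array(c['eye']))
    x,y,z=q[0],-q[1],-q[2]
    if c.get('fish'):
        h=np.hypot(x,y);r=np.arctan2(h,z);x,y=x/h*r,y/h*r
    else: x,y=x/z,y/z
    return np.array([K[0,0]*x+K[0,2],K[1,1]*y+K[1,2]])
E
python3 - <<'E'
from h import *
for n in ['scene','side','wrist']:
    c=snap(n,n+'0.png'); print(n,{k:(v.tolist() if hasattr(v,'tolist') else v) for k,v in c.items() if k!='img'})
print(telemetry.read_state())
E
```

```text
pics
scene {'mtx': [[500.42117691260466, 0.0, 323.6246090753017], [0.0, 500.42117691260466, 197.44115752547677], [0.0, 0.0, 1.0]], 'eye': [1189.3745561253809, -1110.1947245385895, 1123.8735878191474], 'attitude': [0.3953815792926834, 0.11563022762511235, 0.22928099714363046, 0.8818918763455136]}
side {'mtx': [[453.39566857269017, 0.0, 317.623146319014], [0.0, 453.39566857269017, 194.52481368487943], [0.0, 0.0, 1.0]], 'eye': [399.9924240295917, 784.7730715808693, 993.6251744207343], 'attitude': [-0.04960963676114807, 0.3841484820518949, 0.9157325865121568, -0.10678322750978844]}
wrist {'mtx': [[309.70691628693146, 0.0, 318.18142576073586], [0.0, 309.70691628693146, 191.15059868599303], [0.0, 0.0, 1.0]], 'eye': [301.5784927199205, -495.5977311195098, 383.15632866631125], 'attitude': [-0.10754609768992172, 0.07045432530202449, -0.5395557614883864, 0.8320754804478943]}
{'time': 0.15, 'qpos': array([-1.30150168e+00,  2.07245965e-01,  1.54261748e+00, -2.83263434e-05,
        1.39351025e+00, -1.50524274e-01]), 'qd': array([ 0.00160436, -0.00357387, -0.00356714, -0.00017948, -0.00150997,
       -0.00103267]), 'tau': array([ 6.66606047e-04, -3.71312034e+01, -2.81811243e+01,  6.99122879e-02,
        3.27074260e-02, -9.99620261e-05]), 'tcp_pos': array([ 234.17504633, -524.50020313,  223.34914194]), 'eef_rot': array([ 9.78048874e-01,  2.08373721e-01, -6.67672364e-05, -8.88127002e-04]), 'contact_force': array([ 0.41191213, -0.12293439,  0.66792884]), 'ft_torque': array([0.02510297, 0.05982699, 0.02308642]), 'width': 93.95898203635116}
```

View pics/scene0.png

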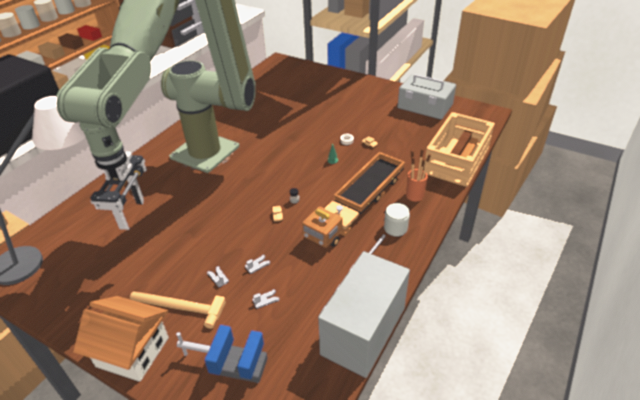

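View pics/side0.png

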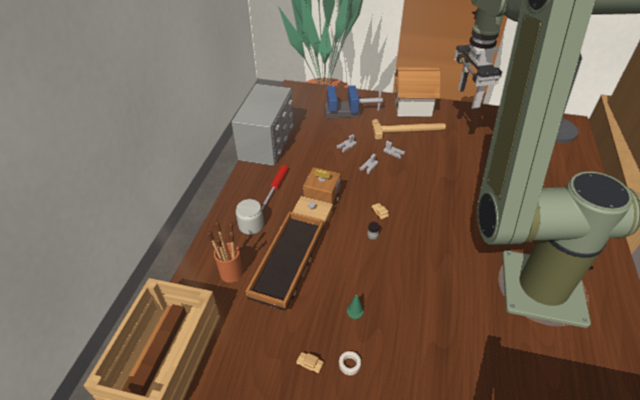

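The scene view shows cars at (278,213) and (370,142). The clip candidates are at (218,276), (257,264) and (265,299). The lorry cab is at (323,228) and its bed at (370,180). The side view shows the same things: cars at (380,211) and (310,362), clips at (393,150), (369,164) and (346,143).

Run:
```python
from h import *
s=snap('scene');d=snap('side')
for n,u,v in [('c1',218,276),('c2',257,264),('c3',265,299),('carA',278,213),('carB',370,142),('jar',294,196),('fir',333,157),('tape',346,139)]: print(n,at(s,u,v,8).round())
for n,u,v in [('c1',393,150),('c2',369,164),('c3',346,143),('carA',380,211),('carB',310,362),('jar',374,232),('fir',356,310),('tape',349,363)]: print(n,at(d,u,v,8).round())
a=cv2.resize(s['img'][125:320,190:420],None,fx=3.4,fy=3,interpolation=3)[:600,:782]
cv2.imwrite('pics/a.png',a)
b=cv2.resize(d['img'][125:375,225:425],None,fx=2.4,fy=2.4,interpolation=3)
cv2.imwrite('pics/b.png',b)
```

```text
c1 [ 440. -464.    8.]
c2 [ 513. -372.    8.]
c3 [ 606. -466.    8.]
carA [ 445. -159.    8.]
carB [536. 343.   8.]
jar [446. -63.   8.]
fir [457. 192.   8.]
tape [445. 318.   8.]
c1 [ 442. -462.    8.]
c2 [ 511. -371.    8.]
c3 [ 607. -465.    8.]
carA [ 445. -165.    8.]
carB [534. 338.   8.]
jar [451. -78.   8.]
fir [456. 183.   8.]
tape [448. 320.   8.]
```

View pics/a.png

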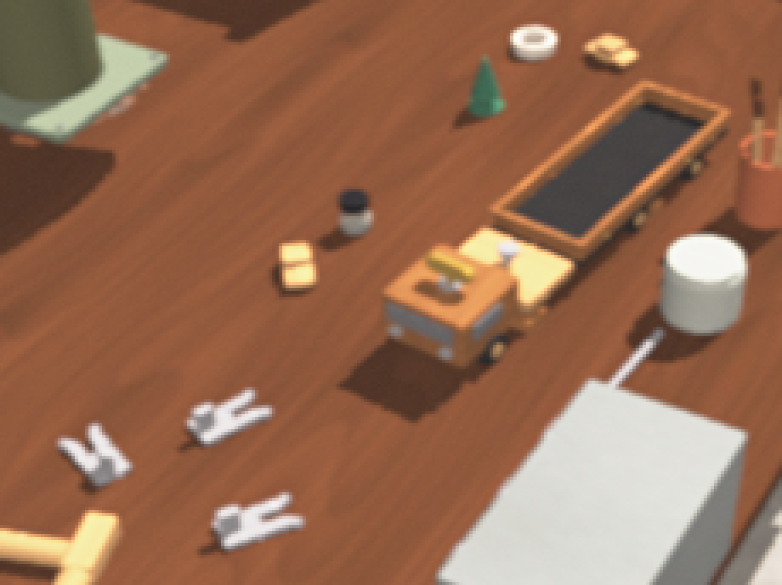

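View pics/b.png

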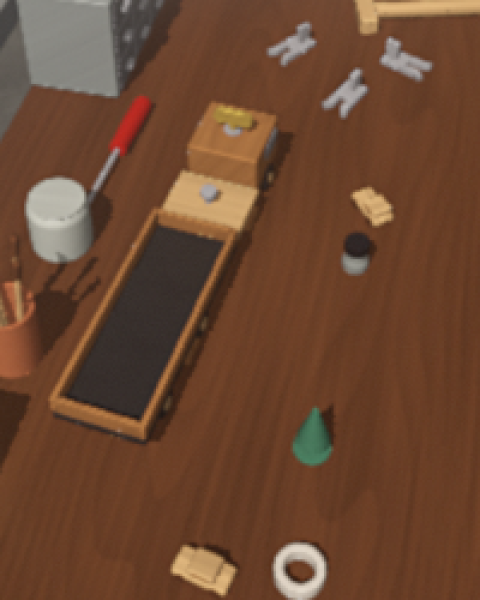

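c2 at about (512,-371) has the largest y, so it is the clip meant; c1 (440,-463) and c3 (606,-466) are look-alikes. There are two cars. Next I'll compute the lorry pose from the rim corners and the pin.

```bash
cat >> h.py <<'E'
def mv(p,q=None,s=None):
    """rows' x,y,z (30mm), wx.. (5deg) for world target p (mm) and quat q, from commanded≈measured pose"""
    s=s or telemetry.read_state();A=R.from_quat(s['eef_rot'])
    d=A.inv().apply(np.array(p)-s['tcp_pos'])/30
    w=(A.inv()*(q if q is not None else A)).as_rotvec(degrees=True)/5
    return d.round(3),w.round(3)
def down(yaw):
    "tool down, tool y axis (jaw direction) at world yaw (deg); tool x = yaw+90"
    y=np.array([np.cos(np.radians(yaw)),np.sin(np.radians(yaw)),0]);z=np.array([0,0,-1.])
    return R.from_matrix(np.stack([np.cross(y,z),y,z],1))
def blob(m,amin=30):
    n,l,st,ce=cv2.connectedComponentsWithStats(m.astype(np.uint8))
    return [(st[i],ce[i],l==i) for i in range(1,n) if st[i][4]>=amin]
E
python3 - <<'E'
from h import *
s=snap('scene');d=snap('side')
S=lambda u,v:(u/3.4+190,v/3+125); D=lambda u,v:(u/2.4+225,v/2.4+125)
for n,p,q in [('FL',(493,210),(237,232)),('BL',(645,83),(148,430)),('BR',(728,108),(55,403)),('FR',(580,250),(160,212))]:
    print(n,at(s,*S(*p),62).round(),at(d,*D(*q),62).round())
print('pin',at(s,*S(508,245),66.5).round(),at(d,*D(208,192),66.5).round())
print('key',at(s,*S(449,263),117).round(),at(d,*D(233,117),117).round())
for n,c,r in [('s',s,(115,255,310,430)),('d',d,(205,310,240,335))]:
    g=c['img'].max(2);m=np.zeros(g.shape,bool);y0,y1,x0,x1=r;m[y0:y1,x0:x1]=g[y0:y1,x0:x1]<62
    b=max(blob(m),key=lambda b:b[0][4]);cn=cv2.findContours(b[2].astype(np.uint8),0,2)[0][0][:,0]
    P=np.array([at(c,*p,40)[:2] for p in cn]).astype(np.float32);print(n,b[0],cv2.minAreaRect(P))
print(telemetry.read_state()['eef_rot'], mv((490,-400,200)))
E
```

```text
FL [597. -47.  62.] [589. -37.  62.]
BL [626. 230.  62.] [615. 238.  62.]
BR [722. 225.  62.] [715. 229.  62.]
FR [698. -64.  62.] [684. -47.  62.]
pin [638. -93.  66.] [636. -88.  66.]
key [ 632. -189.  117.] [ 624. -170.  117.]
s [379 160  17   8  40] ((663.128173828125, 212.5269012451172), (12.053302764892578, 64.37635040283203), 83.41387939453125)
d [ 252  219   65   81 2401] ((661.5313110351562, 84.1092529296875), (252.35836791992188, 83.3284912109375), 83.97203063964844)
[ 9.78055381e-01  2.08344869e-01 -1.80445094e-05 -2.93987175e-04] (array([ 9.481, -0.327,  0.8  ]), array([0., 0., 0.]))
```

Call:
drive_tool --motion '[{"x": 9.5,"y": -0.33,"z": 0.8},{"x": 9.5,"y": -0.33,"z": 0.8},{"x": 9.5,"y": -0.33,"z": 0.8},{"x": 9.5,"y": -0.33,"z": 0.8},{"x": 9.5,"y": -0.33,"z": 0.8},{"x": 9.5,"y": -0.33,"z": 0.8},{"x": 9.5,"y": -0.33,"z": 0.8},{"x": 9.5,"y": -0.33,"z": 0.8},{"x": 9.5,"y": -0.33,"z": 0.8}]'

```text
$.motion[0]: bad value
```

Run:
```python
from h import *
c=snap('wrist');cv2.imwrite('pics/w1.png',c['img']);c['fish']=1
print(c['eye'],telemetry.read_state()['tcp_pos']);print(proj(c,(512,-371,0)))
```

```text
[ 301.65377997 -495.86658879  383.89811264] [ 234.30856399 -524.97641578  224.07681849]
[296.53248927 -63.17837115]
```

View pics/w1.png

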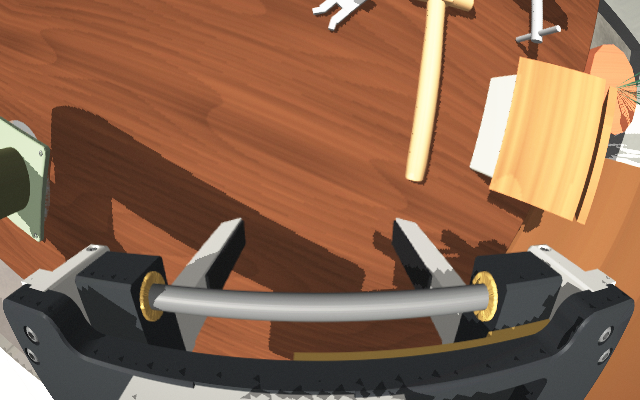

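The wrist view before the move shows a look-alike clip at (342,8) and the mallet; the refused row probably needs every key.

Call:
drive_tool --motion '[{"wx": 0,"wy": 0,"wz": 0,"x": 9.5,"y": -0.33,"z": 0.8,"fingers": 1},{"wx": 0,"wy": 0,"wz": 0,"x": 9.5,"y": -0.33,"z": 0.8,"fingers": 1},{"wx": 0,"wy": 0,"wz": 0,"x": 9.5,"y": -0.33,"z": 0.8,"fingers": 1},{"wx": 0,"wy": 0,"wz": 0,"x": 9.5,"y": -0.33,"z": 0.8,"fingers": 1},{"wx": 0,"wy": 0,"wz": 0,"x": 9.5,"y": -0.33,"z": 0.8,"fingers": 1},{"wx": 0,"wy": 0,"wz": 0,"x": 9.5,"y": -0.33,"z": 0.8,"fingers": 1},{"wx": 0,"wy": 0,"wz": 0,"x": 9.5,"y": -0.33,"z": 0.8,"fingers": 1},{"wx": 0,"wy": 0,"wz": 0,"x": 9.5,"y": -0.33,"z": 0.8,"fingers": 1},{"wx": 0,"wy": 0,"wz": 0,"x": 9.5,"y": -0.33,"z": 0.8,"fingers": 1}]'

```text
time: 1.3
tcp_pos: [489.6, -400.6, 200.3]
eef_rot: [0.978, 0.208, -0.0, 0.0]
contact_force: [-0.0, -0.4, 0.3]
width: 94.0
```

Run:
```python
from h import *
c=snap('wrist');cv2.imwrite('pics/w2.png',c['img']);c['fish']=1
print(c['eye'],telemetry.read_state()['tcp_pos']);print(proj(c,(512,-371,0)))
i=c['img'].astype(int);m=(i.max(2)-i.min(2)<30)&(i.max(2)>110)
for st,ce,_ in blob(m,200): print(st,ce.round(),at(c,*ce,8).round())
```

```text
[ 557.08412391 -371.44270154  360.15217737] [ 489.40860866 -400.79947037  200.41022173]
[301.85970084 146.15283086]
[ 594    0   46   56 1242] [624.  18.] [ 975. -770.    8.]
[ 381   78   51   61 1277] [409. 112.] [ 601. -467.    8.]
[ 272  119   59   58 1298] [304. 151.] [ 509. -376.    8.]
[528 127  38  40 838] [546. 150.] [ 655. -676.    8.]
[ 515  167  125  142 6810] [598. 248.] [ 581. -914.    8.]
[ 320  206   56   52 1151] [350. 230.] [ 442. -465.    8.]
[ 172  218   69   69 1368] [206. 255.] [ 331. -309.    8.]
[ 396  218   69   69 1464] [430. 255.] [ 453. -580.    8.]
[  20  244   85   48 1191] [ 60. 270.] [155. -52.   8.]
[ 154  287  335   35 7758] [322. 305.] [ 326. -481.    8.]
[  2 371  52  29 689] [ 31. 390.] [-514.  169.    8.]
[ 119  376  286   24 2688] [218. 393.] [  49. -397.    8.]
```

View pics/w2.png

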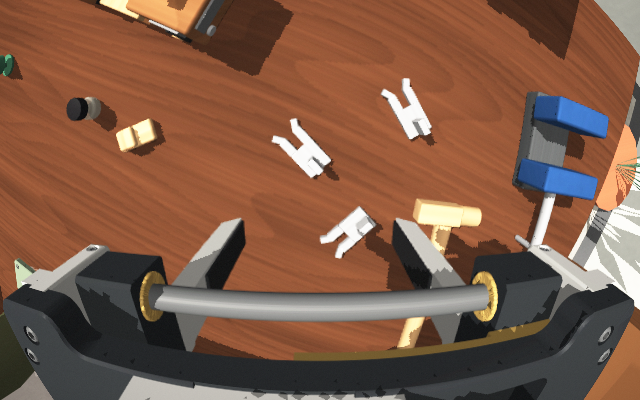

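The wrist view shows the chosen clip at (304,151), with prongs toward (285,130) and its tab near (316,165). Look-alikes are at (409,112) and (350,230), a car at (138,135) and the jar at (83,108).

```bash
cat > clip.py <<'E'
from h import *
def clip(c,near,z0=0):
    i=c['img'].astype(int);m=(i.max(2)-i.min(2)<30)&(i.max(2)>110)
    b=min(blob(m,200),key=lambda b:np.linalg.norm(b[1]-near))
    p=np.argwhere(b[2])[:,::-1]
    P=np.array([at(c,*q,z0+8)[:2] for q in p])
    return P,b
E
python3 - <<'E'
from clip import *
c=snap('wrist');c['fish']=1
print('nadir',proj(c,c['eye']-np.array([0.1,0,300])))
P,b=clip(c,(304,151))
mu=P.mean(0);w,V=np.linalg.eigh(np.cov((P-mu).T));ax=V[:,1]
q=(P-mu)@ax; lat=(P-mu)@V[:,0]
for a in np.arange(-40,40,8):
    s=(q>=a)&(q<a+8)
    if s.any(): print(a,s.sum(),lat[s].min().round(1),lat[s].max().round(1))
print(mu,ax,q.min(),q.max(),np.degrees(np.arctan2(ax[1],ax[0])))
cv2.imwrite('pics/w2c.png',cv2.resize(c['img'][105:195,255:345],None,fx=6,fy=6,interpolation=3))
print(P.shape,cv2.minAreaRect(P.astype(np.float32)))
E
```

```text
nadir [317.82663966 111.1631056 ]
-32 123 -15.8 15.5
-24 178 -15.7 15.6
-16 186 -15.5 16.5
-8 193 -16.1 15.8
0 185 -15.9 15.9
8 132 -15.8 16.0
16 126 -16.3 15.3
24 119 -17.8 17.9
32 50 -17.7 17.9
[ 508.97715948 -375.77043944] [0.38552987 0.92269535] -31.511295128386557 37.046994280350106 67.3233607242468
(1292, 2) ((509.37017822265625, -373.11029052734375), (68.43366241455078, 35.75888442993164), 66.24419403076172)
```

View pics/w2c.png

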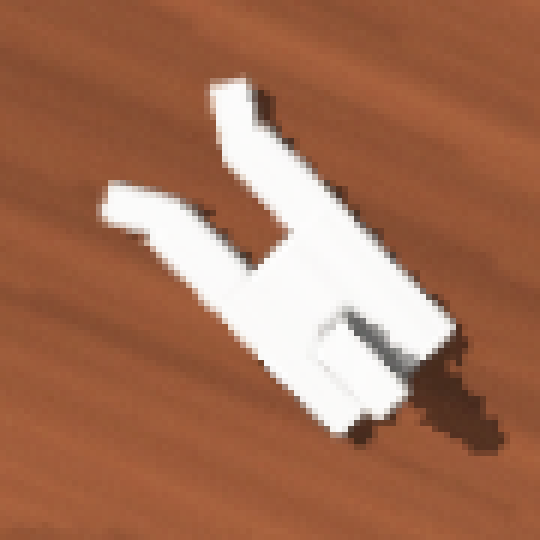

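Run:
```python
from h import *
print(mv((501.3,-394.2,60),down(-22.7)));print(mv((501.3,-394.2,30),down(-22.7)))
```

```text
(array([ 0.456, -0.045,  4.683]), array([ 2.000e-03,  4.000e-03, -8.673e+00]))
(array([ 0.457, -0.045,  5.683]), array([ 2.000e-03,  4.000e-03, -8.673e+00]))
```

Call:
drive_tool --motion '[{"wx": 0,"wy": 0,"wz": -8.67,"x": 0.456,"y": -0.045,"z": 3,"fingers": 0},{"wx": 0,"wy": 0,"wz": -8.67,"x": 0.456,"y": -0.045,"z": 3,"fingers": 0},{"wx": 0,"wy": 0,"wz": -8.67,"x": 0.456,"y": -0.045,"z": 3,"fingers": 0},{"wx": 0,"wy": 0,"wz": -8.67,"x": 0.456,"y": -0.045,"z": 3,"fingers": 0},{"wx": 0,"wy": 0,"wz": -8.67,"x": 0.456,"y": -0.045,"z": 3,"fingers": 0},{"wx": 0,"wy": 0,"wz": -8.67,"x": 0.456,"y": -0.045,"z": 3,"fingers": 0},{"wx": 0,"wy": 0,"wz": -8.67,"x": 0.456,"y": -0.045,"z": 3,"fingers": 0},{"wx": 0,"wy": 0,"wz": -8.67,"x": 0.456,"y": -0.045,"z": 3,"fingers": 0}]'

```text
time: 2.2
tcp_pos: [502.1, -393.6, 110.6]
eef_rot: [0.833, 0.554, 0.0, 0.0]
contact_force: [0.1, 0.3, 0.1]
width: 47.2
```

Run:
```python
from clip import *
c=snap('wrist');c['fish']=1
cv2.imwrite('pics/w3.png',c['img'])
print(telemetry.read_state()['tcp_pos'],proj(c,(509,-376,8)))
P,b=clip(c,proj(c,(509,-376,8)))
mu=P.mean(0);w,V=np.linalg.eigh(np.cov((P-mu).T));ax=V[:,1]*np.sign(V[1,1])
q=(P-mu)@ax; l=(P-mu)@np.array([-ax[1],ax[0]])
print(b[0],mu,np.degrees(np.arctan2(ax[1],ax[0])),q.min(),q.max(),l.min(),l.max())
for n,u in [('tab',-30)]:
    for x,z in ((-39,34),(-21,34)):
        print(proj(c,np.r_[np.array([512.8,-366.5])+x*ax,z]))
print(mv((501.3,-394.2,30),down(-22.7)))
```

```text
[ 502.2258952  -393.46857925  110.526185  ] [317.2015211  173.91528866]
[ 295  130   44   84 2313] [ 508.55150771 -375.90025535] 66.67712354342099 -35.57758905875707 38.197968633330504 -17.773275913638646 18.666123519754105
[316.47097123 215.35054876]
[316.66040886 193.87746227]
(array([-0.034, -0.02 ,  2.684]), array([ 0.004,  0.002, -0.006]))
```

View pics/w3.png

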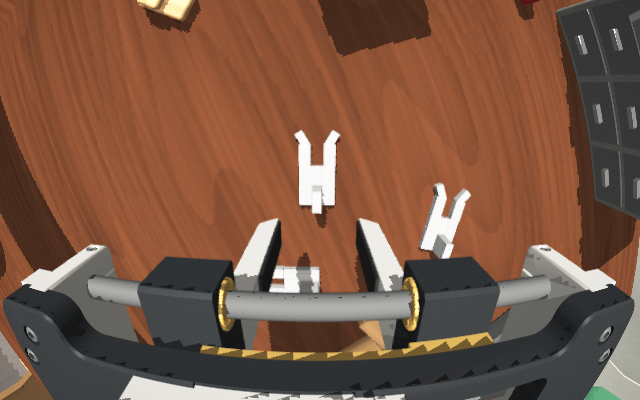

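The clip is straight ahead in the wrist view at (317,170), and its tab runs over rows 192-213 as predicted. I'll descend and grip.

Call:
drive_tool --motion '[{"wx": 0,"wy": 0,"wz": 0,"x": -0.03,"y": -0.02,"z": 1.3,"fingers": 0},{"wx": 0,"wy": 0,"wz": 0,"x": -0.03,"y": -0.02,"z": 2.3,"fingers": 0},{"wx": 0,"wy": 0,"wz": 0,"x": -0.03,"y": -0.02,"z": 2.68,"fingers": 0},{"wx": 0,"wy": 0,"wz": 0,"x": -0.03,"y": -0.02,"z": 2.68,"fingers": -1},{"wx": 0,"wy": 0,"wz": 0,"x": -0.03,"y": -0.02,"z": 2.68,"fingers": -1},{"wx": 0,"wy": 0,"wz": 0,"x": -0.03,"y": -0.02,"z": 2.68,"fingers": -1},{"wx": 0,"wy": 0,"wz": 0,"x": -0.03,"y": -0.02,"z": 2.68,"fingers": -1},{"wx": 0,"wy": 0,"wz": 0,"x": -0.03,"y": -0.02,"z": 2.68,"fingers": -1},{"wx": 0,"wy": 0,"wz": 0,"x": -0.03,"y": -0.02,"z": 2.68,"fingers": -1},{"wx": 0,"wy": 0,"wz": 0,"x": -0.03,"y": -0.02,"z": 2.68,"fingers": -1}]' --newtons 40

```text
time: 3.25
tcp_pos: [502.1, -394.2, 31.0]
eef_rot: [0.832, 0.555, 0.0, 0.001]
contact_force: [-0.2, -0.3, 5.4]
width: 7.9
```

Run:
```python
from h import *
s=telemetry.read_state();print(s['width'],s['tcp_pos'],s['contact_force'])
# stage: clip origin at lorry (-75?, -95), TCP 30 behind along lorry x
yaw=np.radians(-6);X=np.array([np.cos(yaw),np.sin(yaw)]);pin=np.array([638,-92])
print(mv(tuple(pin-X*(30+75))+(140,),down(-96)))
print(mv((500,-394,140)))
```

```text
7.8988694993704485 [ 502.10020793 -394.20271451   31.03127884] [-0.24921361 -0.29047042  5.42331804]
(array([10.039, -3.037, -3.644]), array([ 1.9000e-02, -4.0000e-03,  1.4681e+01]))
(array([-0.023, -0.062, -3.632]), array([0., 0., 0.]))
```

Grip width is 7.9 mm, as it should be for the tab. I'll lift, swing and turn to the staging pose.

Call:
drive_tool --motion '[{"wx": 0,"wy": 0,"wz": 0,"x": 0,"y": 0,"z": -1,"fingers": -1},{"wx": 0,"wy": 0,"wz": 0,"x": 0,"y": 0,"z": -2.3,"fingers": -1},{"wx": 0,"wy": 0,"wz": 1.5,"x": 1,"y": -0.3,"z": -3.64,"fingers": -1},{"wx": 0,"wy": 0,"wz": 3,"x": 2,"y": -0.6,"z": -3.64,"fingers": -1},{"wx": 0,"wy": 0,"wz": 4.5,"x": 3.3,"y": -1,"z": -3.64,"fingers": -1},{"wx": 0,"wy": 0,"wz": 6,"x": 4.6,"y": -1.4,"z": -3.64,"fingers": -1},{"wx": 0,"wy": 0,"wz": 7.5,"x": 5.9,"y": -1.8,"z": -3.64,"fingers": -1},{"wx": 0,"wy": 0,"wz": 9,"x": 7.2,"y": -2.2,"z": -3.64,"fingers": -1},{"wx": 0,"wy": 0,"wz": 10.5,"x": 8.2,"y": -2.5,"z": -3.64,"fingers": -1},{"wx": 0,"wy": 0,"wz": 12,"x": 9.1,"y": -2.8,"z": -3.64,"fingers": -1},{"wx": 0,"wy": 0,"wz": 13.5,"x": 9.7,"y": -2.95,"z": -3.64,"fingers": -1},{"wx": 0,"wy": 0,"wz": 14.68,"x": 10.04,"y": -3.04,"z": -3.64,"fingers": -1}]'

```text
time: 4.45
tcp_pos: [532.8, -78.6, 138.7]
eef_rot: [0.999, -0.054, -0.0, -0.0]
contact_force: [0.1, -0.4, -1.1]
width: 7.7
```

Call:
drive_tool --motion '[{"wx": 0,"wy": 0,"wz": 0,"x": 0,"y": 0,"z": 0,"fingers": -1},{"wx": 0,"wy": 0,"wz": 0,"x": 0,"y": 0,"z": 0,"fingers": -1}]'

```text
time: 4.65
tcp_pos: [533.0, -80.6, 138.8]
eef_rot: [0.999, -0.051, -0.0, 0.0]
contact_force: [-0.3, -0.2, -1.1]
width: 7.8
```

Run:
```python
from h import *
s=telemetry.read_state();print(s['width'],s['tcp_pos'],s['eef_rot'],s['contact_force'])
c=snap('wrist','w4.png');c['fish']=1
print(proj(c,(638,-92,66.5)))
```

```text
7.81657786810042 [532.97722979 -80.6184051  138.84211532] [ 9.98700387e-01 -5.09656014e-02 -1.64176380e-04  1.29435352e-04] [-0.3397243  -0.24013431 -1.06690886]
[317.36794402  69.15553246]
```

View pics/w4.png

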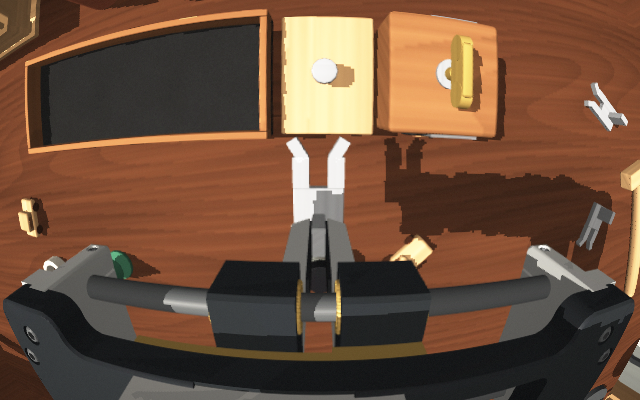

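The wrist view shows the pin head at (325,71), plate spanning 283-373, key bar near (462,72), bed at the left and the clip held straight with its slot centre near column 319.

Run:
```python
from h import *
c=snap('wrist');c['fish']=1;i=c['img'].astype(int)
s=telemetry.read_state();T=R.from_quat(s['eef_rot'])
def tool(p): return T.inv().apply(np.array(p)-s['tcp_pos'])
g=(i.max(2)-i.min(2)<25)&(i.max(2)>150)
for st,ce,m in blob(g,60):
    if 300<ce[0]<350 and ce[1]<230:
        pw=at(c,*ce,66.5);print('blob',st,ce,pw.round(1),'tool',tool(pw).round(1))
# plate edges from lorry outer lip line: bed dark
d=i.max(2)<75
for st,ce,m in blob(d,3000):
    if ce[1]<150:
        cn=cv2.findContours(m.astype(np.uint8),0,1)[0][0][:,0]
        print('bed',cv2.minAreaRect(np.array([at(c,*p,40)[:2] for p in cn]).astype(np.float32)))
h=cv2.cvtColor(c['img'],cv2.COLOR_BGR2HSV)
print(h[40,300],h[30,420],h[50,462])
m=np.zeros(g.shape,bool);m[5:145,275:379]=(h[5:145,275:379,2]>200)&(h[5:145,275:379,0]>18)&(h[5:145,275:379,1]>50)
for st,ce,mm in blob(m,2000):
    cn=cv2.findContours(mm.astype(np.uint8),0,1)[0][0][:,0]
    r=cv2.minAreaRect(np.array([at(c,*p,45)[:2] for p in cn]).astype(np.float32));print('plate',st,r)
# clip prong pixel edges at plate-top height (clip underside z unknown -> tcp-30+8)
zt=s['tcp_pos'][2]-22
for v in (145,160,170,180,195,205):
    row=g[v,270:370];e=np.flatnonzero(np.diff(row.astype(int)))+270.5
    print(v,e,[tool(at(c,u,v,zt))[:2].round(1).tolist() for u in e])
```

```text
blob [311  59  26  24 490] [323.46530612  70.45714286] [636.6 -96.9  66.5] tool [104.7   4.8  72.4]
blob [ 287  137   63   87 2341] [314.33831696 177.39982913] [556.6 -81.7  66.5] tool [23.5 -1.9 72.4]
bed ((661.1727905273438, 102.10990142822266), (292.67559814453125, 98.73149108886719), 84.09466552734375)
[ 25  73 254] [ 14 150 234] [ 22 143 237]
plate [ 283   17   89  117 9218] ((636.5731811523438, -100.3491439819336), (71.97469329833984, 97.94331359863281), 84.01712036132812)
145 [286.5 301.5 333.5 348.5] [[54.0, -17.8], [54.0, -8.9], [54.0, 10.0], [54.1, 18.8]]
160 [291.5 308.5 327.5 343.5] [[45.0, -14.9], [45.0, -4.8], [45.0, 6.5], [45.0, 16.0]]
170 [292.5 308.5 327.5 343.5] [[39.0, -14.4], [38.9, -4.8], [38.9, 6.5], [39.0, 16.1]]
180 [292.5 308.5 327.5 343.5] [[32.8, -14.5], [32.8, -4.9], [32.8, 6.6], [32.8, 16.2]]
195 [292.5 315.5] [[23.4, -14.7], [23.4, -0.7]]
205 [293.5 316.5] [[17.0, -14.2], [17.1, -0.1]]
```

Lorry yaw is -6.0° (plate and bed agree). The pin is at tool (104.7, 4.8), and the slot axis is at tool y +0.85. I'll shift +3.95 mm in y and lower the prong tips onto the near edge of the plate.

Call:
drive_tool --motion '[{"wx": 0,"wy": 0,"wz": 0,"x": 0.9,"y": 0.13,"z": 0,"fingers": -1},{"wx": 0,"wy": 0,"wz": 0,"x": 0.9,"y": 0.13,"z": 1,"fingers": -1},{"wx": 0,"wy": 0,"wz": 0,"x": 0.9,"y": 0.13,"z": 1.8,"fingers": -1},{"wx": 0,"wy": 0,"wz": 0,"x": 0.9,"y": 0.13,"z": 2.0,"fingers": -1},{"wx": 0,"wy": 0,"wz": 0,"x": 0.9,"y": 0.13,"z": 2.04,"fingers": -1},{"wx": 0,"wy": 0,"wz": 0,"x": 0.9,"y": 0.13,"z": 2.04,"fingers": -1},{"wx": 0,"wy": 0,"wz": 0,"x": 0.9,"y": 0.13,"z": 2.04,"fingers": -1}]'

```text
time: 5.45
tcp_pos: [560.6, -87.8, 79.1]
eef_rot: [0.999, -0.052, 0.001, 0.0]
contact_force: [-0.4, 0.2, -0.3]
width: 7.6
```

```bash
cat > fit.py <<'E'
from h import *
c=snap('wrist');c['fish']=1;i=c['img'].astype(int)
s=telemetry.read_state();T=R.from_quat(s['eef_rot'])
print(s['tcp_pos'].round(1),s['eef_rot'].round(4),s['contact_force'].round(1),s['width'])
tool=lambda p:T.inv().apply(np.array(p)-s['tcp_pos'])
g=(i.max(2)-i.min(2)<25)&(i.max(2)>150)
for st,ce,m in blob(g,60):
    if 290<ce[0]<350 and ce[1]<230: print('blob',st,ce.round(1),'tool@66.5',tool(at(c,*ce,66.5)).round(1))
for v in range(100,200,12):
    e=np.flatnonzero(np.diff(g[v,270:370].astype(int)))+270.5
    print(v,[[u]+tool(at(c,u,v,54))[:2].round(1).tolist() for u in e])
E
python3 fit.py
```

```text
[560.5 -87.7  79.1] [ 9.986e-01 -5.230e-02  1.200e-03  3.000e-04] [-0.3  0.7 -0.6] 7.475720520082053
blob [301  90  35  33 893] [317.9 105.9] tool@66.5 [76.9  1.1 12.8]
blob [ 287  138   63   86 2303] [314.2 177.7] tool@66.5 [36.4 -1.  12.7]
100 [[np.float64(301.5), 80.8, -8.6], [np.float64(333.5), 80.8, 10.3]]
112 [[np.float64(302.5), 73.6, -8.0], [np.float64(333.5), 73.6, 10.3]]
124 []
136 []
148 [[np.float64(288.5), 52.0, -16.6], [np.float64(303.5), 51.9, -7.5], [np.float64(332.5), 51.9, 9.9], [np.float64(347.5), 52.0, 18.9]]
160 [[np.float64(291.5), 44.6, -14.9], [np.float64(308.5), 44.6, -4.6], [np.float64(327.5), 44.6, 6.9], [np.float64(343.5), 44.6, 16.6]]
172 [[np.float64(292.5), 37.2, -14.4], [np.float64(308.5), 37.2, -4.6], [np.float64(327.5), 37.2, 7.0], [np.float64(343.5), 37.2, 16.7]]
184 [[np.float64(292.5), 29.7, -14.5], [np.float64(308.5), 29.7, -4.7], [np.float64(327.5), 29.7, 7.0], [np.float64(344.5), 29.7, 17.5]]
196 [[np.float64(292.5), 22.0, -14.7], [np.float64(313.5), 22.0, -1.6]]
```

Call:
drive_tool --motion '[{"wx": 0,"wy": 0,"wz": 0,"x": 0,"y": 0,"z": 0.05,"fingers": -1},{"wx": 0,"wy": 0,"wz": 0,"x": 0,"y": 0,"z": 0.08,"fingers": -1},{"wx": 0,"wy": 0,"wz": 0,"x": 0.3,"y": 0,"z": 0.08,"fingers": -1},{"wx": 0,"wy": 0,"wz": 0,"x": 0.6,"y": 0,"z": 0.08,"fingers": -1},{"wx": 0,"wy": 0,"wz": 0,"x": 0.8,"y": 0,"z": 0.08,"fingers": -1},{"wx": 0,"wy": 0,"wz": 0,"x": 0.8,"y": 0,"z": 0.08,"fingers": -1}]'

```text
time: 6.1
tcp_pos: [585.0, -90.1, 76.0]
eef_rot: [0.999, -0.052, 0.001, 0.0]
contact_force: [-0.8, 1.4, 2.8]
width: 7.5
```

```bash
python3 fit.py
```

```text
[584.9 -90.   76. ] [ 9.986e-01 -5.230e-02  1.300e-03  2.000e-04] [1.3 0.3 2.7] 7.453591234545179
blob [ 287  133   57   91 2846] [312.9 172.4] tool@66.5 [40.  -1.8  9.6]
100 []
112 []
124 []
136 [[np.float64(308.5), 59.4, -4.5], [np.float64(329.5), 59.4, 7.8]]
148 [[np.float64(289.5), 52.3, -15.8], [np.float64(335.5), 52.3, 11.4]]
160 [[np.float64(291.5), 45.1, -14.7], [np.float64(332.5), 45.1, 9.7]]
172 [[np.float64(292.5), 37.8, -14.2], [np.float64(308.5), 37.8, -4.6], [np.float64(327.5), 37.8, 6.8], [np.float64(343.5), 37.8, 16.4]]
184 [[np.float64(292.5), 30.4, -14.3], [np.float64(308.5), 30.4, -4.7], [np.float64(327.5), 30.4, 6.8], [np.float64(343.5), 30.4, 16.5]]
196 [[np.float64(292.5), 22.9, -14.5], [np.float64(313.5), 22.9, -1.7]]
```

The clip rests on the plate (2.7 N) with the prongs already under the head. About 23 mm remain, so I'll push to contact.

Call:
drive_tool --motion '[{"wx": 0,"wy": 0,"wz": 0,"x": 0.3,"y": 0,"z": -0.02,"fingers": -1},{"wx": 0,"wy": 0,"wz": 0,"x": 0.55,"y": 0,"z": -0.02,"fingers": -1},{"wx": 0,"wy": 0,"wz": 0,"x": 0.7,"y": 0,"z": -0.02,"fingers": -1},{"wx": 0,"wy": 0,"wz": 0,"x": 0.8,"y": 0,"z": -0.02,"fingers": -1},{"wx": 0,"wy": 0,"wz": 0,"x": 0.8,"y": 0,"z": -0.02,"fingers": -1}]'

```text
time: 6.65
tcp_pos: [605.7, -92.1, 76.0]
eef_rot: [0.999, -0.052, -0.003, -0.0]
contact_force: [-7.2, 0.4, 8.5]
width: 8.0
```

```bash
python3 fit.py | head -2
python3 - <<'E'
from h import *
c=snap('wrist');cv2.imwrite('pics/w5.png',cv2.resize(c['img'][60:260,220:420],None,fx=3,fy=3))
E
```

```text
[605.7 -92.1  76. ] [ 9.986e-01 -5.210e-02 -2.400e-03 -1.000e-04] [-6.9 -0.3  8.5] 7.753020745125096
blob [ 287  138   49   86 2046] [307.5 183.4] tool@66.5 [33.7 -4.8  9.4]
```

View pics/w5.png

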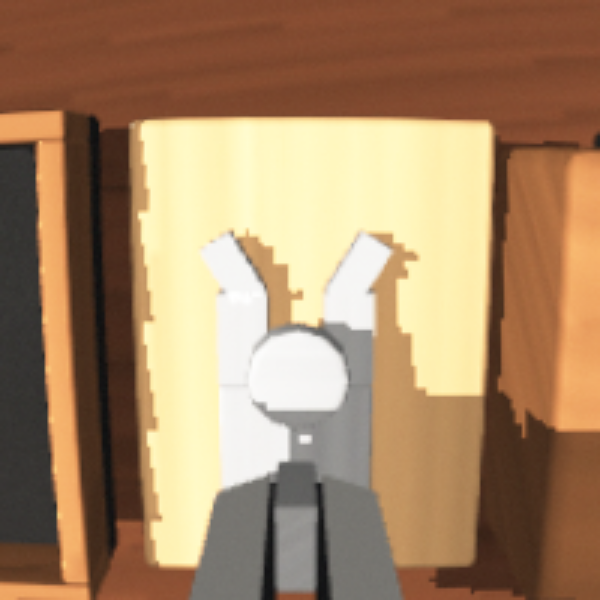

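The clip is under the head with 7 N resisting. I'll push a little more to confirm it is against the wall.

Call:
drive_tool --motion '[{"wx": 0,"wy": 0,"wz": 0,"x": 0.06,"y": 0,"z": -0.03,"fingers": -1},{"wx": 0,"wy": 0,"wz": 0,"x": 0.12,"y": 0,"z": -0.03,"fingers": -1},{"wx": 0,"wy": 0,"wz": 0,"x": 0.12,"y": 0,"z": -0.03,"fingers": -1},{"wx": 0,"wy": 0,"wz": 0,"x": 0.12,"y": 0,"z": -0.03,"fingers": -1}]'

```text
time: 7.15
tcp_pos: [605.9, -92.1, 76.1]
eef_rot: [0.999, -0.052, -0.006, -0.0]
contact_force: [-13.9, 0.4, 10.6]
width: 7.6
```

```bash
python3 fit.py | head -2
```

```text
[605.9 -92.   76.1] [ 9.986e-01 -5.200e-02 -6.100e-03 -4.000e-04] [-13.4   0.7  11.5] 7.889382247021442
blob [ 287  138   49   86 2034] [307.5 183.5] tool@66.5 [33.8 -4.8  9.2]
```

Hard stop: 3.6 mm of commanded push gave 0.2 mm. The clip is home. I'll relax the push, release a little and retreat up.

Call:
drive_tool --motion '[{"wx": 0,"wy": 0,"wz": 0,"x": -0.17,"y": 0,"z": 0,"fingers": -1},{"wx": 0,"wy": 0,"wz": 0,"x": -0.17,"y": 0,"z": 0,"fingers": -0.5},{"wx": 0,"wy": 0,"wz": 0,"x": -0.17,"y": 0,"z": 0,"fingers": -0.5},{"wx": 0,"wy": 0,"wz": 0,"x": -0.17,"y": 0,"z": 0,"fingers": -0.5},{"wx": 0,"wy": 0,"wz": 0,"x": -0.17,"y": 0,"z": -1,"fingers": -0.5},{"wx": 0,"wy": 0,"wz": 0,"x": -0.17,"y": 0,"z": -2.5,"fingers": -0.5},{"wx": 0,"wy": 0,"wz": 0,"x": -1.5,"y": 0,"z": -4,"fingers": -0.5},{"wx": 0,"wy": 0,"wz": 0,"x": -3,"y": 0,"z": -4,"fingers": -0.5},{"wx": 0,"wy": 0,"wz": 0,"x": -3,"y": 0,"z": -4,"fingers": 0},{"wx": 0,"wy": 0,"wz": 0,"x": -3,"y": 0,"z": -4,"fingers": 0}]'

```text
time: 8.2
tcp_pos: [521.0, -83.1, 197.3]
eef_rot: [0.999, -0.052, 0.001, 0.0]
contact_force: [-0.1, 0.3, 0.1]
width: 36.1
```

Run:
```python
from h import *
s=telemetry.read_state();print(s['tcp_pos'],s['contact_force'])
c=snap('wrist','w6.png');c['fish']=1;i=c['img']
h=cv2.cvtColor(i,cv2.COLOR_BGR2HSV)
T=R.from_quat(s['eef_rot']);X=T.apply([1,0,0]);Y=T.apply([0,1,0])
m=(i.astype(int).max(2)-i.astype(int).min(2)<25)&(i.max(2)>90)
for st,ce,mm in blob(m,100):
    p=at(c,*ce,54)
    if np.hypot(p[0]-630,p[1]+95)<60:
        P=np.array([at(c,*q,53)[:2] for q in np.argwhere(mm)[:,::-1]])-[636.6,-96.9]
        q=P@X[:2];l=P@Y[:2];print('clip/pin',st,q.min(),q.max(),l.min(),l.max())
# cars: beech low
b=(h[...,0]>14)&(h[...,0]<32)&(h[...,1]>50)&(h[...,1]<190)&(h[...,2]>130)
for st,ce,mm in blob(b,80):
    P=np.array([at(c,*q,15)[:2] for q in cv2.findContours(mm.astype(np.uint8),0,1)[0][0][:,0]]).astype(np.float32)
    print(st,ce.round(),at(c,*ce,15).round(),[np.round(x,1) for x in cv2.minAreaRect(P)])
```

```text
[521.0238203  -83.07283252 197.30156651] [-0.10492417  0.34765071  0.07708767]
clip/pin [ 298   43   40   67 1928] -40.03078405028435 26.068544070768343 -19.917156606475142 17.9106852176126
[  0   0  40  55 267] [24. 31.] [819. 358.  15.] [array([834.6, 379.7]), array([ 57.1, 119.5]), np.float64(0.2)]
[  0   0  63  71 374] [42. 36.] [790. 308.  15.] [array([805.7, 349.5]), array([ 61.4, 179.5]), np.float64(0.0)]
[  0   4  12  29 219] [ 5. 17.] [874. 428.  15.] [array([881.7, 426.9]), array([66.6, 39.2]), np.float64(8.5)]
[ 57  18 215  43 860] [166.  34.] [716.  76.  15.] [array([722.3, 109.3]), array([323.1,   5.4]), np.float64(84.0)]
[ 370   19   91   97 7249] [412.  68.] [ 636. -203.   15.] [array([ 636.4, -208.6]), array([108.9, 107.3]), np.float64(84.0)]
[  57   23  215  115 1656] [187. 106.] [622.  58.  15.] [array([662.5, 115.4]), array([323.7, 111.9]), np.float64(84.1)]
[ 284   23   76   96 1046] [329.  72.] [ 637. -108.   15.] [array([ 640.6, -100.8]), array([ 82.4, 108.1]), np.float64(84.0)]
[304  46  46  66 620] [338.  86.] [ 621. -117.   15.] [array([ 620.2, -117.5]), array([43.2, 82.1]), np.float64(56.7)]
[ 594  141   37  137 1324] [612. 208.] [ 423. -581.   15.] [array([ 397. , -582.7]), array([273.3, 114.5]), np.float64(7.4)]
[ 42 182  19  36 292] [ 52. 201.] [533. 332.  15.] [array([536.5, 334.8]), array([44.7, 58.1]), np.float64(72.2)]
[373 208  43  44 290] [393. 229.] [ 449. -168.   15.] [array([ 446.8, -169.4]), array([33.9, 51.4]), np.float64(39.4)]
[384 279  15  53 315] [393. 301.] [ 342. -167.   15.] [array([ 332.7, -166.8]), array([92.7, 16.5]), np.float64(4.8)]
[239 282   9  50 197] [242. 308.] [351.  39.  15.] [array([351.3,  38.1]), array([10.3, 86.4]), np.float64(79.5)]
[591 375  49  25 439] [619. 388.] [ -283. -1021.    15.] [array([ -359.5, -1130.7]), array([738.9, 101.8]), np.float64(56.9)]
```

View pics/w6.png

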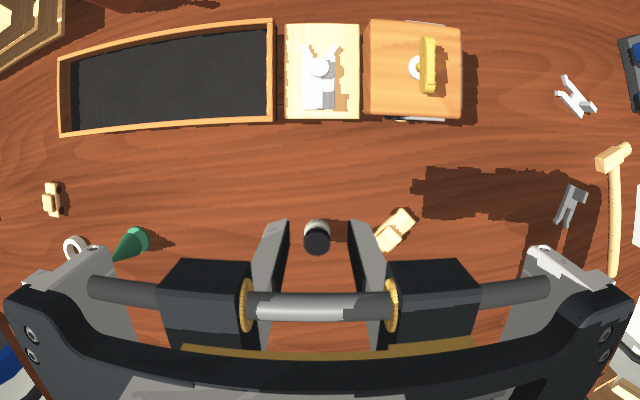

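The clip reads -40 to +26 mm about the pin along its own axis, so it is home; nothing else moved. Car A is at (393,229) with its long axis at about 129° yaw. I'll move above it.

Run:
```python
from h import *
print(mv((430,-150,150),down(-140)))
```

```text
(array([-2.825,  2.528,  1.572]), array([-6.000e-03, -2.200e-02,  8.798e+00]))
```

Call:
drive_tool --motion '[{"wx": 0,"wy": 0,"wz": 1.5,"x": -1.2,"y": 1,"z": 0,"fingers": 0.5},{"wx": 0,"wy": 0,"wz": 3,"x": -2.4,"y": 2,"z": 0.5,"fingers": 0.5},{"wx": 0,"wy": 0,"wz": 4.5,"x": -2.82,"y": 2.53,"z": 1,"fingers": 0.5},{"wx": 0,"wy": 0,"wz": 6,"x": -2.82,"y": 2.53,"z": 1.57,"fingers": 0.5},{"wx": 0,"wy": 0,"wz": 7.5,"x": -2.82,"y": 2.53,"z": 1.57,"fingers": 0.5},{"wx": 0,"wy": 0,"wz": 8.8,"x": -2.82,"y": 2.53,"z": 1.57,"fingers": 0.5},{"wx": 0,"wy": 0,"wz": 8.8,"x": -2.82,"y": 2.53,"z": 1.57,"fingers": 0.5},{"wx": 0,"wy": 0,"wz": 8.8,"x": -2.82,"y": 2.53,"z": 1.57,"fingers": 0.5}]'

```text
time: 9.05
tcp_pos: [430.5, -150.4, 149.8]
eef_rot: [0.907, -0.421, 0.0, -0.0]
contact_force: [-0.8, -0.3, 0.2]
width: 70.4
```

```bash
cat > car.py <<'E'
from h import *
def car(c,near,z=15,lo=120):
    h=cv2.cvtColor(c['img'],cv2.COLOR_BGR2HSV)
    b=(h[...,0]>14)&(h[...,0]<32)&(h[...,1]>40)&(h[...,1]<190)&(h[...,2]>lo)
    best=None
    b=cv2.morphologyEx(b.astype(np.uint8),cv2.MORPH_CLOSE,np.ones((3,3)))
    for st,ce,mm in blob(b,200):
        p=at(c,*ce,z)
        d=np.hypot(p[0]-near[0],p[1]-near[1])
        if best is None or d<best[0]: best=(d,st,mm,p)
    d,st,mm,p=best
    P=np.array([at(c,*q,z)[:2] for q in cv2.findContours(mm.astype(np.uint8),0,1)[0][0][:,0]]).astype(np.float32)
    (x,y),(w,hh),a=cv2.minAreaRect(P)
    if w<hh: a+=90
    return st,p.round(1),(round(x,1),round(y,1)),(round(w,1),round(hh,1)),round((a+90)%180-90,1)
E
python3 - <<'E'
from car import *
s=telemetry.read_state();print(s['tcp_pos'],s['eef_rot'])
c=snap('wrist','w7.png');c['fish']=1
print(car(c,(447,-168)))
E
```

```text
[ 430.48756553 -150.43312017  149.77549396] [ 9.06833380e-01 -4.21489255e-01  1.65504698e-04 -4.51361761e-05]
(array([302, 136,  30,  57, 452], dtype=int32), array([ 445.8, -171.9,   15. ]), (446.3, -168.2), (27.9, 55.0), -49.8)
```

View pics/w7.png

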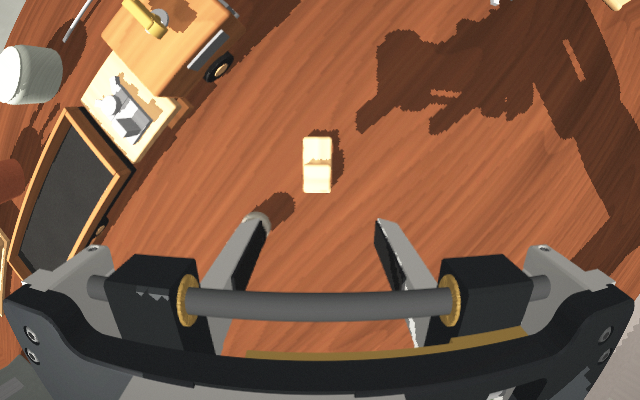

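Car A is at (317,165) in the picture, world (446.3,-168.2), yaw -49.8°, measuring 55x28 as it should. The jar is hidden behind the left finger.

Run:
```python
from h import *
print(mv((446.3,-168.2,21.5),down(-139.8)))
```

```text
(array([ 0.801, -0.023,  4.277]), array([-0.002, -0.003, -0.014]))
```

Call:
drive_tool --motion '[{"wx": 0,"wy": 0,"wz": 0,"x": 0.8,"y": -0.02,"z": 1.2,"fingers": 0.2},{"wx": 0,"wy": 0,"wz": 0,"x": 0.8,"y": -0.02,"z": 2.6,"fingers": 0.2},{"wx": 0,"wy": 0,"wz": 0,"x": 0.8,"y": -0.02,"z": 3.8,"fingers": 0.2},{"wx": 0,"wy": 0,"wz": 0,"x": 0.8,"y": -0.02,"z": 4.27,"fingers": 0.2},{"wx": 0,"wy": 0,"wz": 0,"x": 0.8,"y": -0.02,"z": 4.27,"fingers": 0.2},{"wx": 0,"wy": 0,"wz": 0,"x": 0.8,"y": -0.02,"z": 4.27,"fingers": -1},{"wx": 0,"wy": 0,"wz": 0,"x": 0.8,"y": -0.02,"z": 4.27,"fingers": -1},{"wx": 0,"wy": 0,"wz": 0,"x": 0.8,"y": -0.02,"z": 4.27,"fingers": -1},{"wx": 0,"wy": 0,"wz": 0,"x": 0.8,"y": -0.02,"z": 4.27,"fingers": -1},{"wx": 0,"wy": 0,"wz": 0,"x": 0.8,"y": -0.02,"z": 4.27,"fingers": -1}]' --newtons 30

```text
time: 10.1
tcp_pos: [445.6, -168.0, 22.1]
eef_rot: [0.906, -0.423, 0.0, 0.0]
contact_force: [-0.1, -0.6, 0.6]
width: 29.8
```

Run:
```python
from h import *
s=telemetry.read_state();print(s['width'],s['tcp_pos'],s['contact_force'])
y=np.radians(-6);L=lambda x,yy,z:np.array([661-19.3*0,0,0])*0+np.r_[np.array([636.6,-96.9])+np.array([[np.cos(y),-np.sin(y)],[np.sin(y),np.cos(y)]])@[x,yy+95],z]
for p in [(0,0),(0,90),(0,20)]: print(p,L(*p,0))
print(mv(L(0,10,130),down(-96)))
print(mv((446,-168,130)))
```

```text
29.785131175728303 [ 445.57006929 -168.0134397    22.07533095] [-0.1335749  -0.57781011  0.55420113]
(0, 0) [646.53020401  -2.42041994   0.        ]
(0, 90) [655.9377657   87.08655064   0.        ]
(0, 20) [648.62077328  17.47001797   0.        ]
(array([-0.149, -8.921, -3.594]), array([-0.   , -0.011, -8.797]))
(array([ 0.012, -0.013, -3.597]), array([0., 0., 0.]))
```

Grip is 29.8 mm on the sills. I'll lift and carry it to bed (0, lorry y 10), crosswise.

Call:
drive_tool --motion '[{"wx": 0,"wy": 0,"wz": 0,"x": 0,"y": 0,"z": -1.2,"fingers": -1},{"wx": 0,"wy": 0,"wz": 0,"x": 0,"y": 0,"z": -2.5,"fingers": -1},{"wx": 0,"wy": 0,"wz": -0.8,"x": 0,"y": -0.8,"z": -3.6,"fingers": -1},{"wx": 0,"wy": 0,"wz": -2,"x": 0,"y": -2,"z": -3.6,"fingers": -1},{"wx": 0,"wy": 0,"wz": -3.3,"x": -0.1,"y": -3.3,"z": -3.6,"fingers": -1},{"wx": 0,"wy": 0,"wz": -4.6,"x": -0.15,"y": -4.7,"z": -3.6,"fingers": -1},{"wx": 0,"wy": 0,"wz": -5.9,"x": -0.15,"y": -6,"z": -3.6,"fingers": -1},{"wx": 0,"wy": 0,"wz": -7.2,"x": -0.15,"y": -7.3,"z": -3.6,"fingers": -1},{"wx": 0,"wy": 0,"wz": -8.2,"x": -0.15,"y": -8.4,"z": -3.6,"fingers": -1},{"wx": 0,"wy": 0,"wz": -8.8,"x": -0.15,"y": -8.92,"z": -3.6,"fingers": -1},{"wx": 0,"wy": 0,"wz": -8.8,"x": -0.15,"y": -8.92,"z": -3.6,"fingers": -1},{"wx": 0,"wy": 0,"wz": -8.8,"x": -0.15,"y": -8.92,"z": -3.6,"fingers": -1}]'

```text
time: 11.3
tcp_pos: [646.5, 7.4, 129.2]
eef_rot: [0.999, -0.053, -0.001, 0.0]
contact_force: [-0.4, -0.6, -0.5]
width: 29.5
```

Run:
```python
from h import *
s=telemetry.read_state();print(s['width'],s['tcp_pos'],s['contact_force'])
c=snap('wrist','w8.png')
```

```text
29.516581705546404 [646.5319687    7.44408344 129.16810032] [-0.43668765 -0.61457325 -0.45725337]
```

View pics/w8.png

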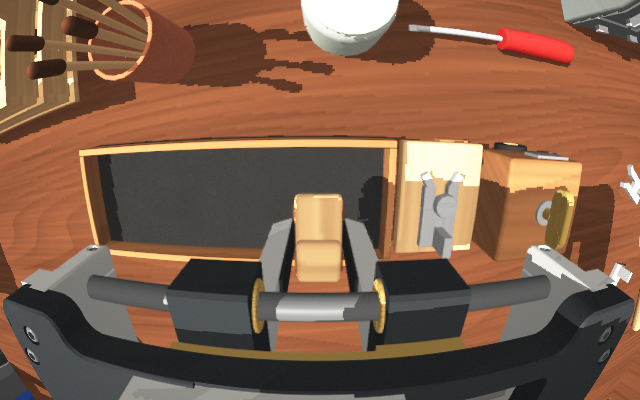

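Run:
```python
from h import *
s=telemetry.read_state();T=R.from_quat(s['eef_rot'])
c=snap('wrist');c['fish']=1
h=cv2.cvtColor(c['img'],cv2.COLOR_BGR2HSV)
for u in (180,220):
    r=np.flatnonzero(np.abs(np.diff((h[:,u,2]<75).astype(int))))
    print(u,r,[T.inv().apply(at(c,u,v,62)-s['tcp_pos'])[:2].round(1).tolist() for v in r],[T.inv().apply(at(c,u,v,40)-s['tcp_pos'])[:2].round(1).tolist() for v in r])
```

```text
180 [149 227 228 240 241 243 271 293 327 341 349 381] [[48.4, -107.6], [-17.3, -115.5], [-18.2, -115.6], [-29.4, -117.5], [-30.3, -117.6], [-32.2, -117.9], [-60.4, -123.2], [-84.8, -128.3], [-128.1, -138.4], [-148.5, -143.6], [-161.0, -146.8], [-219.2, -162.8]] [[45.9, -118.1], [-26.1, -126.8], [-27.1, -126.9], [-39.4, -128.9], [-40.4, -129.1], [-42.5, -129.5], [-73.4, -135.2], [-100.2, -140.9], [-147.6, -151.9], [-170.0, -157.6], [-183.8, -161.2], [-247.7, -178.7]]
220 [148 187 189 203 204 205 206 210 211 212 213 217 221 245 260 294 296 297
 331 346 355 385] [[48.0, -73.5], [17.4, -75.5], [15.8, -75.7], [4.3, -76.7], [3.5, -76.7], [2.6, -76.8], [1.8, -76.9], [-1.6, -77.2], [-2.4, -77.3], [-3.2, -77.4], [-4.1, -77.5], [-7.5, -77.8], [-10.9, -78.2], [-32.4, -80.6], [-46.6, -82.3], [-81.9, -87.3], [-84.2, -87.6], [-85.3, -87.8], [-127.2, -94.6], [-148.4, -98.3], [-162.1, -100.7], [-214.8, -110.7]] [[45.5, -80.7], [11.9, -82.9], [10.1, -83.1], [-2.4, -84.2], [-3.4, -84.3], [-4.3, -84.4], [-5.2, -84.4], [-8.9, -84.8], [-9.8, -84.9], [-10.7, -85.0], [-11.6, -85.1], [-15.4, -85.4], [-19.2, -85.8], [-42.7, -88.5], [-58.3, -90.4], [-97.0, -95.8], [-99.5, -96.2], [-100.7, -96.4], [-146.7, -103.8], [-169.9, -107.9], [-185.0, -110.6], [-242.8, -121.6]]
```

Far inner wall is at tool +46 to +48, so the car is centred in x. I'll lower to the floor and release.

Call:
drive_tool --motion '[{"wx": 0,"wy": 0,"wz": 0,"x": 0.02,"y": 0,"z": 1.2,"fingers": -1},{"wx": 0,"wy": 0,"wz": 0,"x": 0.02,"y": 0,"z": 2.0,"fingers": -1},{"wx": 0,"wy": 0,"wz": 0,"x": 0.02,"y": 0,"z": 2.2,"fingers": -1},{"wx": 0,"wy": 0,"wz": 0,"x": 0.02,"y": 0,"z": 2.24,"fingers": -1},{"wx": 0,"wy": 0,"wz": 0,"x": 0.02,"y": 0,"z": 2.24,"fingers": -1},{"wx": 0,"wy": 0,"wz": 0,"x": 0.02,"y": 0,"z": 2.24,"fingers": -1}]'

```text
time: 12.0
tcp_pos: [648.4, 7.0, 63.5]
eef_rot: [0.999, -0.053, 0.001, 0.0]
contact_force: [-0.0, -0.8, -1.3]
width: 29.4
```

Call:
drive_tool --motion '[{"wx": 0,"wy": 0,"wz": 0,"x": 0,"y": 0,"z": 0.05,"fingers": -1},{"wx": 0,"wy": 0,"wz": 0,"x": 0,"y": 0,"z": 0.05,"fingers": -1},{"wx": 0,"wy": 0,"wz": 0,"x": 0,"y": 0,"z": 0.05,"fingers": -0.2},{"wx": 0,"wy": 0,"wz": 0,"x": 0,"y": 0,"z": 0.05,"fingers": -0.2},{"wx": 0,"wy": 0,"wz": 0,"x": 0,"y": 0,"z": 0.03,"fingers": -0.1},{"wx": 0,"wy": 0,"wz": 0,"x": 0,"y": 0,"z": -1,"fingers": -0.1},{"wx": 0,"wy": 0,"wz": 0,"x": 0,"y": 0,"z": -2.4,"fingers": -0.1},{"wx": 0,"wy": 0,"wz": 0,"x": 0,"y": 0,"z": -4,"fingers": 0.3},{"wx": 0,"wy": 0,"wz": 0,"x": 0,"y": 0,"z": -4,"fingers": 0.3}]'

```text
time: 12.9
tcp_pos: [653.3, 7.0, 191.9]
eef_rot: [0.999, -0.052, 0.008, 0.001]
contact_force: [0.7, -0.9, 1.1]
width: 54.8
```

Run:
```python
from car import *
s=telemetry.read_state();print(s['width'],s['tcp_pos'],s['contact_force'])
for n in ('scene','side'):
    c=snap(n)
    print(n,[tuple(map(str,car(c,p,z))) for p,z in (((648,7),55),((535,338),15))])
print(mv((520,330,150),down(-96)))
```

```text
54.77540703546945 [653.34571011   7.01250173 191.91902147] [ 0.65147464 -0.92182577  1.06324905]
scene [('[ 424  113   70   73 2802]', '[857.  389.8  55. ]', '(854.3, 411.4)', '(193.0, 417.4)', '-89.4'), ('[ 424  113   70   73 2802]', '[844.6 445.9  15. ]', '(841.7, 468.4)', '(200.2, 433.0)', '-89.4')]
side [('[287 227  24  14 223]', '[647.   11.3  55. ]', '(646.7, 9.4)', '(42.2, 59.6)', '-10.0'), ('[296 352  28  21 362]', '[534.6 340.5  15. ]', '(534.6, 339.7)', '(34.0, 58.1)', '-13.6')]
(array([ -5.405, -10.244,   1.133]), array([ 0.001, -0.046,  0.002]))
```

Car A stands in the bed at about (647,10). I'll go to car B at (535,340), yaw about -14°, with the tape nearby at (447,319).

Call:
drive_tool --motion '[{"wx": 0,"wy": 0,"wz": 0,"x": -1,"y": -1,"z": 0,"fingers": 0.3},{"wx": 0,"wy": 0,"wz": 0,"x": -2,"y": -2.4,"z": 0,"fingers": 0.3},{"wx": 0,"wy": 0,"wz": 0.5,"x": -3,"y": -3.8,"z": 0,"fingers": 0.3},{"wx": 0,"wy": 0,"wz": 1,"x": -4,"y": -5.2,"z": 0,"fingers": 0.3},{"wx": 0,"wy": 0,"wz": 1.5,"x": -5,"y": -6.6,"z": 0,"fingers": 0.3},{"wx": 0,"wy": 0,"wz": 1.5,"x": -5.8,"y": -8,"z": 0.5,"fingers": 0.3},{"wx": 0,"wy": 0,"wz": 1.5,"x": -5.9,"y": -9.4,"z": 1,"fingers": 0.3},{"wx": 0,"wy": 0,"wz": 1.5,"x": -5.9,"y": -10.7,"z": 1.2,"fingers": 0.3},{"wx": 0,"wy": 0,"wz": 1.5,"x": -5.9,"y": -10.7,"z": 1.2,"fingers": 0.3},{"wx": 0,"wy": 0,"wz": 1.5,"x": -5.9,"y": -10.7,"z": 1.2,"fingers": 0.3}]'

```text
time: 14.0
tcp_pos: [503.6, 345.0, 143.8]
eef_rot: [0.993, -0.117, -0.002, 0.002]
contact_force: [-0.0, 0.1, -0.0]
width: 61.2
```

Run:
```python
from car import *
s=telemetry.read_state();print(s['tcp_pos'],s['eef_rot'])
c=snap('wrist','w9.png');c['fish']=1
r=car(c,(535,340));print(r)
print(mv(r[2]+(21.5,),down(r[4]-90)))
```

```text
[503.57933896 344.95882418 143.83293024] [ 0.9931812  -0.11655134 -0.00202959  0.00166412]
(array([303, 126,  31,  59, 813], dtype=int32), array([532.3, 333. ,  15. ]), (534.5, 336.1), (27.4, 55.9), -11.3)
(array([1.054, 0.015, 4.102]), array([ 0.034,  0.031, -0.437]))
```

View pics/w9.png

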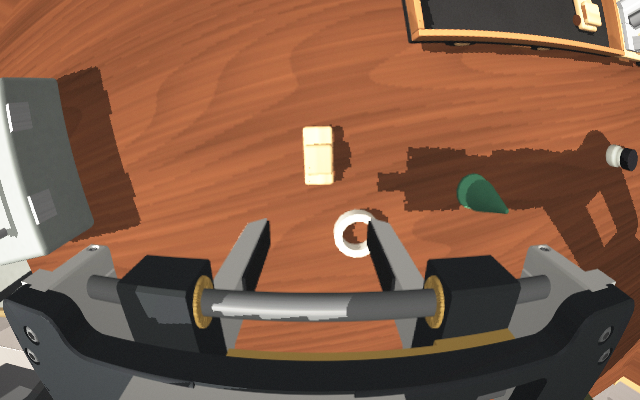

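Car B is at (318,155), well clear of the tape (355,233). World (534.5,336.1), yaw -11.3°, size 56x27.

Call:
drive_tool --motion '[{"wx": 0,"wy": 0,"wz": -0.44,"x": 1.05,"y": 0.015,"z": 1.2,"fingers": 0.2},{"wx": 0,"wy": 0,"wz": -0.44,"x": 1.05,"y": 0.015,"z": 2.6,"fingers": 0.2},{"wx": 0,"wy": 0,"wz": -0.44,"x": 1.05,"y": 0.015,"z": 3.7,"fingers": 0.2},{"wx": 0,"wy": 0,"wz": -0.44,"x": 1.05,"y": 0.015,"z": 4.1,"fingers": 0.2},{"wx": 0,"wy": 0,"wz": -0.44,"x": 1.05,"y": 0.015,"z": 4.1,"fingers": 0.2},{"wx": 0,"wy": 0,"wz": -0.44,"x": 1.05,"y": 0.015,"z": 4.1,"fingers": -1},{"wx": 0,"wy": 0,"wz": -0.44,"x": 1.05,"y": 0.015,"z": 4.1,"fingers": -1},{"wx": 0,"wy": 0,"wz": -0.44,"x": 1.05,"y": 0.015,"z": 4.1,"fingers": -1},{"wx": 0,"wy": 0,"wz": -0.44,"x": 1.05,"y": 0.015,"z": 4.1,"fingers": -1},{"wx": 0,"wy": 0,"wz": -0.44,"x": 1.05,"y": 0.015,"z": 4.1,"fingers": -1}]' --newtons 30

```text
time: 15.05
tcp_pos: [536.7, 337.8, 24.8]
eef_rot: [0.995, -0.098, 0.001, -0.0]
contact_force: [-1.3, -0.2, 5.0]
width: 29.7
```

Run:
```python
from h import *
s=telemetry.read_state();print(s['width'],s['tcp_pos'],s['contact_force'])
y=np.radians(-6);L=lambda x,yy,z:np.r_[np.array([636.6,-96.9])+np.array([[np.cos(y),-np.sin(y)],[np.sin(y),np.cos(y)]])@[x,yy+95],z]
print(mv(L(1,100,130),down(-96)))
```

```text
29.67268390643752 [536.68911703 337.78654903  24.84828429] [-1.26537552 -0.16889716  5.00022917]
(array([ 5.541,  7.08 , -3.502]), array([-0.009, -0.02 , -1.056]))
```

Call:
drive_tool --motion '[{"wx": 0,"wy": 0,"wz": 0,"x": 0,"y": 0,"z": -1.2,"fingers": -1},{"wx": 0,"wy": 0,"wz": 0,"x": 0,"y": 0,"z": -2.5,"fingers": -1},{"wx": 0,"wy": 0,"wz": 0,"x": 0.6,"y": 0.8,"z": -3.5,"fingers": -1},{"wx": 0,"wy": 0,"wz": -0.3,"x": 1.4,"y": 1.8,"z": -3.5,"fingers": -1},{"wx": 0,"wy": 0,"wz": -0.6,"x": 2.3,"y": 3,"z": -3.5,"fingers": -1},{"wx": 0,"wy": 0,"wz": -1.06,"x": 3.2,"y": 4.2,"z": -3.5,"fingers": -1},{"wx": 0,"wy": 0,"wz": -1.06,"x": 4.1,"y": 5.3,"z": -3.5,"fingers": -1},{"wx": 0,"wy": 0,"wz": -1.06,"x": 4.9,"y": 6.3,"z": -3.5,"fingers": -1},{"wx": 0,"wy": 0,"wz": -1.06,"x": 5.54,"y": 7.08,"z": -3.5,"fingers": -1},{"wx": 0,"wy": 0,"wz": -1.06,"x": 5.54,"y": 7.08,"z": -3.5,"fingers": -1},{"wx": 0,"wy": 0,"wz": -1.06,"x": 5.54,"y": 7.08,"z": -3.5,"fingers": -1}]'

```text
time: 16.15
tcp_pos: [657.1, 96.2, 128.1]
eef_rot: [0.999, -0.053, -0.0, -0.0]
contact_force: [-0.2, -0.5, -1.0]
width: 29.9
```

Run:
```python
from car import *
s=telemetry.read_state();print(s['width'],s['tcp_pos'],s['eef_rot'],s['contact_force'])
y=np.radians(-6);L=lambda x,yy,z:np.r_[np.array([636.6,-96.9])+np.array([[np.cos(y),-np.sin(y)],[np.sin(y),np.cos(y)]])@[x,yy+95],z]
print(mv(L(1,100,67),down(-96)))
c=snap('wrist','w10.png')
```

```text
29.862313180252443 [657.10731977  96.24246917 128.12590866] [ 9.98592275e-01 -5.30390323e-02 -4.91344438e-04 -2.97484955e-04] [-0.15598817 -0.46334543 -1.04390501]
(array([ 0.028, -0.025,  2.038]), array([-0.006,  0.012, -0.016]))
```

View pics/w10.png

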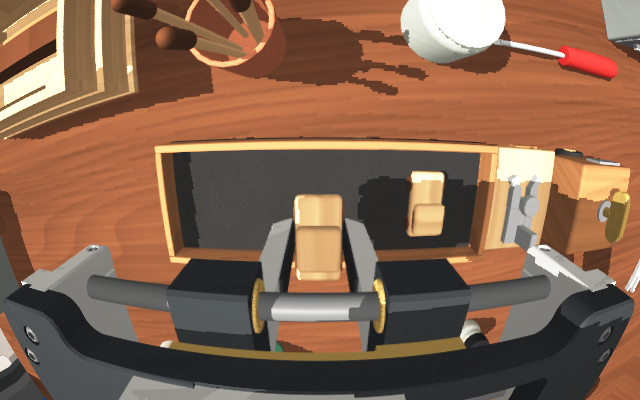

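Car A stands upright on the bed floor at (427,205), and car B is held over the empty part. The clip is still home at (523,205). I'll lower.

Call:
drive_tool --motion '[{"wx": 0,"wy": 0,"wz": 0,"x": 0,"y": 0,"z": 1.2,"fingers": -1},{"wx": 0,"wy": 0,"wz": 0,"x": 0,"y": 0,"z": 1.9,"fingers": -1},{"wx": 0,"wy": 0,"wz": 0,"x": 0,"y": 0,"z": 2.1,"fingers": -1},{"wx": 0,"wy": 0,"wz": 0,"x": 0,"y": 0,"z": 2.14,"fingers": -1},{"wx": 0,"wy": 0,"wz": 0,"x": 0,"y": 0,"z": 2.14,"fingers": -1},{"wx": 0,"wy": 0,"wz": 0,"x": 0,"y": 0,"z": 2.14,"fingers": -1}]'

```text
time: 16.8
tcp_pos: [657.4, 97.6, 64.8]
eef_rot: [0.999, -0.052, 0.0, -0.0]
contact_force: [-0.1, 0.7, 0.2]
width: 29.2
```

Call:
drive_tool --motion '[{"wx": 0,"wy": 0,"wz": 0,"x": 0,"y": 0,"z": 0.04,"fingers": -1},{"wx": 0,"wy": 0,"wz": 0,"x": 0,"y": 0,"z": 0.08,"fingers": -1},{"wx": 0,"wy": 0,"wz": 0,"x": 0,"y": 0,"z": 0.08,"fingers": -1}]'

```text
time: 17.1
tcp_pos: [657.7, 97.4, 64.4]
eef_rot: [0.999, -0.052, 0.0, -0.0]
contact_force: [-4.3, 0.8, 10.2]
width: 29.7
```

Contact is made, so I'll release and rise, heading to the key afterwards.

Call:
drive_tool --motion '[{"wx": 0,"wy": 0,"wz": 0,"x": 0,"y": 0,"z": 0,"fingers": -1},{"wx": 0,"wy": 0,"wz": 0,"x": 0,"y": 0,"z": 0,"fingers": -0.2},{"wx": 0,"wy": 0,"wz": 0,"x": 0,"y": 0,"z": 0,"fingers": -0.15},{"wx": 0,"wy": 0,"wz": 0,"x": 0,"y": 0,"z": 0,"fingers": -0.15},{"wx": 0,"wy": 0,"wz": 0,"x": 0,"y": 0,"z": -1,"fingers": -0.15},{"wx": 0,"wy": 0,"wz": 0,"x": 0,"y": 0,"z": -2.4,"fingers": -0.15},{"wx": 0,"wy": 0,"wz": 0,"x": 0,"y": 0,"z": -4,"fingers": -0.15},{"wx": 0,"wy": 0,"wz": 0,"x": -1,"y": 1.5,"z": -4.5,"fingers": -0.15},{"wx": 0,"wy": 0,"wz": 0,"x": -2,"y": 3,"z": -4.5,"fingers": -0.15},{"wx": 0,"wy": 0,"wz": 0,"x": -3,"y": 4.5,"z": -4.5,"fingers": -0.15},{"wx": 0,"wy": 0,"wz": 0,"x": -3,"y": 6,"z": -4.5,"fingers": -0.15},{"wx": 0,"wy": 0,"wz": 0,"x": -3,"y": 7.5,"z": -4.5,"fingers": -0.15}]'

```text
time: 18.3
tcp_pos: [542.9, -116.5, 196.9]
eef_rot: [0.999, -0.052, -0.0, -0.0]
contact_force: [0.4, -0.5, -0.4]
width: 39.7
```

```bash
cat > key.py <<'E'
from h import *
def key(c,near=(627,-188)):
    i=c['img'];h=cv2.cvtColor(i,cv2.COLOR_BGR2HSV)
    b=(h[...,0]>=19)&(h[...,0]<34)&(h[...,1]>120)&(h[...,2]>60)
    out=[]
    for st,ce,mm in blob(b,60):
        p=at(c,*ce,117)
        if np.hypot(p[0]-near[0],p[1]-near[1])<60:
            P=np.array([at(c,*q,116)[:2] for q in cv2.findContours(mm.astype(np.uint8),0,1)[0][0][:,0]]).astype(np.float32)
            (x,y),(w,hh),a=cv2.minAreaRect(P)
            if w<hh:a+=90
            out.append((st[4],(round(x,1),round(y,1)),(round(w,1),round(hh,1)),round((a+90)%180-90,1)))
    return out
E
python3 - <<'E'
from key import *
from car import car
s=telemetry.read_state();print(s['tcp_pos'],s['eef_rot'],s['qpos'].round(2))
c=snap('wrist','w11.png');c['fish']=1
print('wrist',key(c))
for n in('scene','side'):
    k=snap(n,n+'2.png');print(n,key(k))
    for p in ((648,10),(657,97)): print(car(k,p,55))
y=np.radians(-6);print('pred',np.array([636.6,-96.9])+np.array([[np.cos(y),-np.sin(y)],[np.sin(y),np.cos(y)]])@[0,-90])
E
```

```text
[ 542.8921057  -116.50390132  196.89523073] [ 9.98656374e-01 -5.18211038e-02 -1.33924434e-04 -4.10535640e-05] [-0.37  0.19  1.62 -0.    1.33  1.31]
wrist [(np.int32(550), (627.4, -183.1), (13.5, 47.4), -6.6)]
scene [(np.int32(65), (633.8, -192.9), (22.1, 44.2), -4.3)]
(array([ 424,  113,   70,   72, 2801], dtype=int32), array([857.3, 389.9,  55. ]), (854.4, 411.8), (193.0, 416.7), -89.4)
(array([ 424,  113,   70,   72, 2801], dtype=int32), array([857.3, 389.9,  55. ]), (854.4, 411.8), (193.0, 416.7), -89.4)
side [(np.int32(99), (626.0, -172.4), (31.3, 48.5), -23.6)]
(array([287, 227,  24,  14, 224], dtype=int32), array([646.9,  11.4,  55. ]), (646.7, 9.4), (42.2, 59.6), -10.0)
(array([275, 251,  24,  15, 247], dtype=int32), array([655.5, 101.2,  55. ]), (656.0, 99.8), (39.7, 58.2), -3.9)
pred [ 627.19243831 -186.40697058]
```

Both cars are in the bed. The key is at (627.2,-186.4) with its bar at -6.6°, so joint ≈ 0. Tool y yaw = q1 - q6, so winding clockwise raises q6. I'll unwind the wrist by 180° first, then wind in half turns.

Run:
```python
from h import *
print(mv((627.2,-186.2,190),down(-6)))
```

```text
(array([3.005, 1.939, 0.23 ]), array([ 3.0000e-03,  0.0000e+00, -1.8063e+01]))
```

Call:
drive_tool --motion '[{"wx": 0,"wy": 0,"wz": -1.5,"x": 0.5,"y": 0.3,"z": 0,"fingers": -0.3},{"wx": 0,"wy": 0,"wz": -3,"x": 1,"y": 0.6,"z": 0,"fingers": -0.3},{"wx": 0,"wy": 0,"wz": -4.5,"x": 1.5,"y": 1,"z": 0,"fingers": -0.3},{"wx": 0,"wy": 0,"wz": -6,"x": 2,"y": 1.3,"z": 0,"fingers": -0.3},{"wx": 0,"wy": 0,"wz": -7.6,"x": 2.5,"y": 1.6,"z": 0,"fingers": -0.3},{"wx": 0,"wy": 0,"wz": -9.2,"x": 3,"y": 1.94,"z": 0,"fingers": -0.3},{"wx": 0,"wy": 0,"wz": -10.8,"x": 3,"y": 1.94,"z": 0,"fingers": -0.3},{"wx": 0,"wy": 0,"wz": -12.4,"x": 3,"y": 1.94,"z": 0,"fingers": -0.3},{"wx": 0,"wy": 0,"wz": -14,"x": 3,"y": 1.94,"z": 0,"fingers": -0.3},{"wx": 0,"wy": 0,"wz": -15.6,"x": 3,"y": 1.94,"z": 0,"fingers": -0.3},{"wx": 0,"wy": 0,"wz": -17,"x": 3,"y": 1.94,"z": 0.1,"fingers": -0.3},{"wx": 0,"wy": 0,"wz": -18,"x": 3,"y": 1.94,"z": 0.23,"fingers": -0.3}]'

```text
time: 19.65
tcp_pos: [628.6, -181.0, 189.7]
eef_rot: [0.741, 0.671, 0.0, -0.0]
contact_force: [0.2, 0.3, -0.7]
width: 32.9
```

Call:
drive_tool --motion '[{"wx": 0,"wy": 0,"wz": -1.6,"x": 0,"y": 0,"z": 0,"fingers": -0.3},{"wx": 0,"wy": 0,"wz": -3.2,"x": 0,"y": 0,"z": 0,"fingers": -0.3},{"wx": 0,"wy": 0,"wz": -4.8,"x": 0,"y": 0,"z": 0,"fingers": -0.3},{"wx": 0,"wy": 0,"wz": -6.4,"x": 0,"y": 0,"z": 0,"fingers": -0.3},{"wx": 0,"wy": 0,"wz": -8,"x": 0,"y": 0,"z": 0,"fingers": -0.3},{"wx": 0,"wy": 0,"wz": -9.6,"x": 0,"y": 0,"z": 0,"fingers": -0.3},{"wx": 0,"wy": 0,"wz": -11.2,"x": 0,"y": 0,"z": 0,"fingers": -0.3},{"wx": 0,"wy": 0,"wz": -12.8,"x": 0,"y": 0,"z": 0,"fingers": -0.3},{"wx": 0,"wy": 0,"wz": -14.4,"x": 0,"y": 0,"z": 0,"fingers": -0.3},{"wx": 0,"wy": 0,"wz": -16,"x": 0,"y": 0,"z": 0,"fingers": -0.3},{"wx": 0,"wy": 0,"wz": -17.4,"x": 0,"y": 0,"z": 0,"fingers": -0.3},{"wx": 0,"wy": 0,"wz": -18,"x": 0,"y": 0,"z": 0,"fingers": -0.3}]'

```text
time: 20.85
tcp_pos: [628.4, -180.9, 189.4]
eef_rot: [0.05, 0.999, 0.0, -0.0]
contact_force: [0.3, -0.2, -0.2]
width: 32.8
```

Run:
```python
from key import *
s=telemetry.read_state();print(s['tcp_pos'],s['eef_rot'],s['qpos'].round(2),s['width'])
c=snap('wrist','w12.png');c['fish']=1
print('wrist',key(c), proj(c,(627.2,-186.4,117)))
print(mv((627.2,-186.2,112),down(84)))
```

```text
[ 628.38959681 -180.89155172  189.3981474 ] [ 4.96993950e-02  9.98764044e-01  4.53280738e-04 -3.85195769e-04] [-0.41  0.4   1.37  0.    1.38 -1.88] 32.77038841182
wrist [(np.int32(812), (616.6, -169.9), (61.0, 53.6), 6.7), (np.int32(61), (624.7, -168.0), (15.0, 4.1), 84.3), (np.int32(122), (643.6, -173.2), (20.9, 6.0), 84.1)] [312.50960143 206.09661043]
(array([ 0.019, -0.181,  2.58 ]), array([ 0.01 , -0.009,  0.064]))
```

Call:
drive_tool --motion '[{"wx": 0,"wy": 0,"wz": 0,"x": 0.02,"y": -0.18,"z": 0.8,"fingers": -0.3},{"wx": 0,"wy": 0,"wz": 0,"x": 0.02,"y": -0.18,"z": 1.6,"fingers": -0.3},{"wx": 0,"wy": 0,"wz": 0,"x": 0.02,"y": -0.18,"z": 2.2,"fingers": -0.3},{"wx": 0,"wy": 0,"wz": 0,"x": 0.02,"y": -0.18,"z": 2.55,"fingers": -0.3},{"wx": 0,"wy": 0,"wz": 0,"x": 0.02,"y": -0.18,"z": 2.58,"fingers": -0.3},{"wx": 0,"wy": 0,"wz": 0,"x": 0.02,"y": -0.18,"z": 2.58,"fingers": -0.3}]'

```text
time: 21.5
tcp_pos: [627.3, -187.7, 112.9]
eef_rot: [0.052, 0.999, 0.0, 0.0]
contact_force: [0.6, -0.2, 0.5]
width: 33.1
```

Call:
drive_tool --motion '[{"wx": 0,"wy": 0,"wz": 0,"x": 0,"y": 0,"z": 0,"fingers": -1},{"wx": 0,"wy": 0,"wz": 0,"x": 0,"y": 0,"z": 0,"fingers": -1},{"wx": 0,"wy": 0,"wz": 0,"x": 0,"y": 0,"z": 0,"fingers": -1},{"wx": 0,"wy": 0,"wz": 0,"x": 0,"y": 0,"z": 0,"fingers": -1},{"wx": 0,"wy": 0,"wz": 0,"x": 0,"y": 0,"z": 0,"fingers": -1}]' --newtons 30

```text
time: 22.0
tcp_pos: [627.9, -185.5, 113.7]
eef_rot: [0.052, 0.999, 0.002, 0.001]
contact_force: [0.9, 7.0, 2.6]
width: 8.1
```

Run:
```python
from h import *
s=telemetry.read_state();print({k:np.round(s[k],3) for k in ('tcp_pos','eef_rot','qpos','width','contact_force','ft_torque')})
```

```text
{'tcp_pos': array([ 627.865, -185.454,  113.747]), 'eef_rot': array([0.052, 0.999, 0.002, 0.001]), 'qpos': array([-0.422,  0.472,  1.43 ,  0.005,  1.24 , -1.89 ]), 'width': np.float64(8.076), 'contact_force': array([0.868, 6.983, 2.588]), 'ft_torque': array([ 1.288, -0.356, -0.097])}
```

The bar is gripped (8.1 mm). I'll shift 2.4 mm to unload the side force and wind the first quarter turns.

Call:
drive_tool --motion '[{"wx": 0,"wy": 0,"wz": 0,"x": 0,"y": 0.08,"z": 0.03,"fingers": -1},{"wx": 0,"wy": 0,"wz": 1.6,"x": 0,"y": 0.08,"z": 0.03,"fingers": -1},{"wx": 0,"wy": 0,"wz": 3.2,"x": 0,"y": 0.08,"z": 0.03,"fingers": -1},{"wx": 0,"wy": 0,"wz": 4.8,"x": 0,"y": 0.08,"z": 0.03,"fingers": -1},{"wx": 0,"wy": 0,"wz": 6.4,"x": 0,"y": 0.08,"z": 0.03,"fingers": -1},{"wx": 0,"wy": 0,"wz": 8,"x": 0,"y": 0.08,"z": 0.03,"fingers": -1},{"wx": 0,"wy": 0,"wz": 9.6,"x": 0,"y": 0.08,"z": 0.03,"fingers": -1},{"wx": 0,"wy": 0,"wz": 11.2,"x": 0,"y": 0.08,"z": 0.03,"fingers": -1},{"wx": 0,"wy": 0,"wz": 12.8,"x": 0,"y": 0.08,"z": 0.03,"fingers": -1},{"wx": 0,"wy": 0,"wz": 14.4,"x": 0,"y": 0.08,"z": 0.03,"fingers": -1},{"wx": 0,"wy": 0,"wz": 16,"x": 0,"y": 0.08,"z": 0.03,"fingers": -1},{"wx": 0,"wy": 0,"wz": 17,"x": 0,"y": 0.08,"z": 0.03,"fingers": -1}]'

```text
time: 23.2
tcp_pos: [627.8, -185.5, 113.7]
eef_rot: [0.715, 0.699, 0.001, 0.001]
contact_force: [-1.0, 2.1, 6.3]
width: 7.9
```

```bash
cat > st.py <<'E'
from h import *
s=telemetry.read_state();print({k:np.round(s[k],3).tolist() for k in ('tcp_pos','eef_rot','qpos','width','contact_force','ft_torque')})
x=R.from_quat(s['eef_rot']).apply([0,1,0]);print('tooly yaw',np.degrees(np.arctan2(x[1],x[0])))
E
python3 st.py
```

```text
{'tcp_pos': [627.789, -185.498, 113.725], 'eef_rot': [0.715, 0.699, 0.001, 0.001], 'qpos': [-0.42, 0.471, 1.431, 0.001, 1.238, -0.398], 'width': 7.944, 'contact_force': [-0.968, 2.147, 6.309], 'ft_torque': [0.441, 0.232, 0.082]}
tooly yaw -1.2307313138973368
```

Call:
drive_tool --motion '[{"wx": 0,"wy": 0,"wz": 1.6,"x": 0,"y": 0,"z": -0.03,"fingers": -1},{"wx": 0,"wy": 0,"wz": 3.2,"x": 0,"y": 0,"z": -0.03,"fingers": -1},{"wx": 0,"wy": 0,"wz": 4.8,"x": 0,"y": 0,"z": -0.03,"fingers": -1},{"wx": 0,"wy": 0,"wz": 6.4,"x": 0,"y": 0,"z": -0.03,"fingers": -1},{"wx": 0,"wy": 0,"wz": 8,"x": 0,"y": 0,"z": -0.03,"fingers": -1},{"wx": 0,"wy": 0,"wz": 9.6,"x": 0,"y": 0,"z": -0.03,"fingers": -1},{"wx": 0,"wy": 0,"wz": 11.2,"x": 0,"y": 0,"z": -0.03,"fingers": -1},{"wx": 0,"wy": 0,"wz": 12.8,"x": 0,"y": 0,"z": -0.03,"fingers": -1},{"wx": 0,"wy": 0,"wz": 14.4,"x": 0,"y": 0,"z": -0.03,"fingers": -1},{"wx": 0,"wy": 0,"wz": 16,"x": 0,"y": 0,"z": -0.03,"fingers": -1},{"wx": 0,"wy": 0,"wz": 17.6,"x": 0,"y": 0,"z": -0.03,"fingers": -1},{"wx": 0,"wy": 0,"wz": 19,"x": 0,"y": 0,"z": -0.03,"fingers": -1}]'

```text
time: 24.4
tcp_pos: [627.5, -185.3, 113.7]
eef_rot: [0.998, -0.055, 0.001, -0.0]
contact_force: [-1.3, 2.9, 3.3]
width: 8.0
```

```bash
python3 st.py
```

```text
{'tcp_pos': [627.527, -185.323, 113.725], 'eef_rot': [0.998, -0.055, 0.001, -0.0], 'qpos': [-0.42, 0.471, 1.431, 0.001, 1.239, 1.26], 'width': 8.037, 'contact_force': [-1.261, 2.922, 3.315], 'ft_torque': [0.42, 0.109, 0.046]}
tooly yaw -96.28275725893403
```

Half a turn is done (q6 = 1.26). I'll release, rise clear, unwind the wrist 180° and regrip.

Call:
drive_tool --motion '[{"wx": 0,"wy": 0,"wz": 0,"x": 0,"y": 0,"z": 0,"fingers": -0.4},{"wx": 0,"wy": 0,"wz": 0,"x": 0,"y": 0,"z": 0,"fingers": -0.4},{"wx": 0,"wy": 0,"wz": 0,"x": 0,"y": 0,"z": 0,"fingers": -0.4},{"wx": 0,"wy": 0,"wz": 0,"x": 0,"y": 0,"z": -1.2,"fingers": -0.4},{"wx": 0,"wy": 0,"wz": -1,"x": 0,"y": 0,"z": -1.5,"fingers": -0.4},{"wx": 0,"wy": 0,"wz": -2.6,"x": 0,"y": 0,"z": -1.5,"fingers": -0.4},{"wx": 0,"wy": 0,"wz": -4.2,"x": 0,"y": 0,"z": -1.5,"fingers": -0.4},{"wx": 0,"wy": 0,"wz": -5.8,"x": 0,"y": 0,"z": -1.5,"fingers": -0.4},{"wx": 0,"wy": 0,"wz": -7.4,"x": 0,"y": 0,"z": -1.5,"fingers": -0.4},{"wx": 0,"wy": 0,"wz": -9,"x": 0,"y": 0,"z": -1.5,"fingers": -0.4},{"wx": 0,"wy": 0,"wz": -10.6,"x": 0,"y": 0,"z": -1.5,"fingers": -0.4},{"wx": 0,"wy": 0,"wz": -12,"x": 0,"y": 0,"z": -1.5,"fingers": -0.4}]'

```text
time: 25.6
tcp_pos: [626.9, -186.0, 157.4]
eef_rot: [0.89, 0.457, -0.0, 0.0]
contact_force: [0.5, -0.4, 0.1]
width: 28.4
```

Call:
drive_tool --motion '[{"wx": 0,"wy": 0,"wz": -1.6,"x": 0,"y": 0,"z": 0,"fingers": -0.4},{"wx": 0,"wy": 0,"wz": -3.2,"x": 0,"y": 0,"z": 0,"fingers": -0.4},{"wx": 0,"wy": 0,"wz": -4.8,"x": 0,"y": 0,"z": 0,"fingers": -0.4},{"wx": 0,"wy": 0,"wz": -6.4,"x": 0,"y": 0,"z": 0,"fingers": -0.4},{"wx": 0,"wy": 0,"wz": -8,"x": 0,"y": 0,"z": 0,"fingers": -0.4},{"wx": 0,"wy": 0,"wz": -9.6,"x": 0,"y": 0,"z": 0,"fingers": -0.4},{"wx": 0,"wy": 0,"wz": -11.2,"x": 0,"y": 0,"z": 0,"fingers": -0.4},{"wx": 0,"wy": 0,"wz": -12,"x": 0,"y": 0,"z": 0,"fingers": -0.4}]'

```text
time: 26.4
tcp_pos: [626.9, -186.0, 157.4]
eef_rot: [0.542, 0.84, -0.0, -0.0]
contact_force: [0.3, -0.0, 0.5]
width: 28.2
```

```bash
python3 st.py
python3 - <<'E'
from key import *
for n in('scene','side'): print(n,key(snap(n)))
E
```

```text
{'tcp_pos': [626.924, -186.028, 157.403], 'eef_rot': [0.542, 0.84, -0.0, -0.0], 'qpos': [-0.42, 0.427, 1.398, -0.0, 1.317, -0.844], 'width': 28.222, 'contact_force': [0.291, -0.013, 0.46], 'ft_torque': [-0.067, -0.089, 0.026]}
tooly yaw 24.295108916188067
scene [(np.int32(64), (632.7, -191.9), (20.5, 41.8), -4.5)]
side [(np.int32(100), (625.8, -169.4), (43.7, 34.7), 12.9)]
```

Call:
drive_tool --motion '[{"wx": 0,"wy": 0,"wz": -1.6,"x": 0,"y": 0,"z": 0,"fingers": -0.4},{"wx": 0,"wy": 0,"wz": -3.2,"x": 0,"y": 0,"z": 0,"fingers": -0.4},{"wx": 0,"wy": 0,"wz": -4.8,"x": 0,"y": 0,"z": 0,"fingers": -0.4},{"wx": 0,"wy": 0,"wz": -6.4,"x": 0,"y": 0,"z": 0,"fingers": -0.4},{"wx": 0,"wy": 0,"wz": -8,"x": 0,"y": 0,"z": 0,"fingers": -0.4},{"wx": 0,"wy": 0,"wz": -9.6,"x": 0,"y": 0,"z": 0,"fingers": -0.4},{"wx": 0,"wy": 0,"wz": -11.2,"x": 0,"y": 0,"z": 0,"fingers": -0.4},{"wx": 0,"wy": 0,"wz": -11.95,"x": 0,"y": 0,"z": 0,"fingers": -0.4},{"wx": 0,"wy": 0,"wz": -11.95,"x": 0,"y": 0,"z": 0.7,"fingers": -0.4},{"wx": 0,"wy": 0,"wz": -11.95,"x": 0,"y": 0,"z": 1.3,"fingers": -0.4},{"wx": 0,"wy": 0,"wz": -11.95,"x": 0,"y": 0,"z": 1.48,"fingers": -0.4},{"wx": 0,"wy": 0,"wz": -11.95,"x": 0,"y": 0,"z": 1.48,"fingers": -0.4}]'

```text
time: 27.7
tcp_pos: [626.2, -185.5, 112.0]
eef_rot: [0.055, 0.998, 0.0, -0.001]
contact_force: [0.2, -0.1, 0.2]
width: 28.4
```

Call:
drive_tool --motion '[{"wx": 0,"wy": 0,"wz": 0,"x": 0,"y": 0,"z": 0,"fingers": -1},{"wx": 0,"wy": 0,"wz": 0,"x": 0,"y": 0,"z": 0,"fingers": -1},{"wx": 0,"wy": 0,"wz": 0,"x": 0,"y": 0,"z": 0,"fingers": -1},{"wx": 0,"wy": 0,"wz": 0,"x": 0,"y": 0,"z": 0,"fingers": -1},{"wx": 0,"wy": 0,"wz": 1.6,"x": 0,"y": 0,"z": 0,"fingers": -1},{"wx": 0,"wy": 0,"wz": 3.2,"x": 0,"y": 0,"z": 0,"fingers": -1},{"wx": 0,"wy": 0,"wz": 4.8,"x": 0,"y": 0,"z": 0,"fingers": -1},{"wx": 0,"wy": 0,"wz": 6.4,"x": 0,"y": 0,"z": 0,"fingers": -1},{"wx": 0,"wy": 0,"wz": 8,"x": 0,"y": 0,"z": 0,"fingers": -1},{"wx": 0,"wy": 0,"wz": 9.6,"x": 0,"y": 0,"z": 0,"fingers": -1},{"wx": 0,"wy": 0,"wz": 11.2,"x": 0,"y": 0,"z": 0,"fingers": -1},{"wx": 0,"wy": 0,"wz": 12,"x": 0,"y": 0,"z": 0,"fingers": -1}]'

```text
time: 28.9
tcp_pos: [627.9, -185.5, 114.5]
eef_rot: [0.548, 0.837, 0.0, 0.001]
contact_force: [-0.2, 1.9, 2.8]
width: 7.5
```

Call:
drive_tool --motion '[{"wx": 0,"wy": 0,"wz": 1.6,"x": 0,"y": 0,"z": 0,"fingers": -1},{"wx": 0,"wy": 0,"wz": 3.2,"x": 0,"y": 0,"z": 0,"fingers": -1},{"wx": 0,"wy": 0,"wz": 4.8,"x": 0,"y": 0,"z": 0,"fingers": -1},{"wx": 0,"wy": 0,"wz": 6.4,"x": 0,"y": 0,"z": 0,"fingers": -1},{"wx": 0,"wy": 0,"wz": 8,"x": 0,"y": 0,"z": 0,"fingers": -1},{"wx": 0,"wy": 0,"wz": 9.6,"x": 0,"y": 0,"z": 0,"fingers": -1},{"wx": 0,"wy": 0,"wz": 11.2,"x": 0,"y": 0,"z": 0,"fingers": -1},{"wx": 0,"wy": 0,"wz": 12,"x": 0,"y": 0,"z": 0,"fingers": -1}]'

```text
time: 29.7
tcp_pos: [627.6, -185.5, 114.5]
eef_rot: [0.893, 0.451, 0.001, 0.0]
contact_force: [-0.1, 1.1, 3.2]
width: 7.7
```

```bash
python3 st.py
```

```text
{'tcp_pos': [627.593, -185.495, 114.495], 'eef_rot': [0.893, 0.451, 0.001, 0.0], 'qpos': [-0.42, 0.47, 1.43, 0.0, 1.24, 0.216], 'width': 7.666, 'contact_force': [-0.132, 1.067, 3.182], 'ft_torque': [0.374, 0.094, 0.071]}
tooly yaw -36.43946412369315
```

About 300° so far. I'll carry on 90° more with this grip.

Call:
drive_tool --motion '[{"wx": 0,"wy": 0,"wz": 1.6,"x": 0,"y": 0,"z": 0,"fingers": -1},{"wx": 0,"wy": 0,"wz": 3.2,"x": 0,"y": 0,"z": 0,"fingers": -1},{"wx": 0,"wy": 0,"wz": 4.8,"x": 0,"y": 0,"z": 0,"fingers": -1},{"wx": 0,"wy": 0,"wz": 6.4,"x": 0,"y": 0,"z": 0,"fingers": -1},{"wx": 0,"wy": 0,"wz": 8,"x": 0,"y": 0,"z": 0,"fingers": -1},{"wx": 0,"wy": 0,"wz": 9.6,"x": 0,"y": 0,"z": 0,"fingers": -1},{"wx": 0,"wy": 0,"wz": 11.2,"x": 0,"y": 0,"z": 0,"fingers": -1},{"wx": 0,"wy": 0,"wz": 12.8,"x": 0,"y": 0,"z": 0,"fingers": -1},{"wx": 0,"wy": 0,"wz": 14.4,"x": 0,"y": 0,"z": 0,"fingers": -1},{"wx": 0,"wy": 0,"wz": 16,"x": 0,"y": 0,"z": 0,"fingers": -1},{"wx": 0,"wy": 0,"wz": 17.6,"x": 0,"y": 0,"z": 0,"fingers": -1},{"wx": 0,"wy": 0,"wz": 18,"x": 0,"y": 0,"z": 0,"fingers": -1}]'

```text
time: 30.9
tcp_pos: [627.5, -185.2, 114.5]
eef_rot: [0.95, -0.312, 0.0, -0.0]
contact_force: [-0.0, 3.0, 4.4]
width: 8.2
```

```bash
python3 st.py
```

```text
{'tcp_pos': [627.514, -185.176, 114.479], 'eef_rot': [0.95, -0.312, 0.0, -0.0], 'qpos': [-0.42, 0.47, 1.43, 0.001, 1.24, 1.786], 'width': 8.165, 'contact_force': [-0.014, 3.022, 4.398], 'ft_torque': [0.607, 0.144, 0.108]}
tooly yaw -126.39208688521143
```

Call:
drive_tool --motion '[{"wx": 0,"wy": 0,"wz": 0,"x": 0,"y": 0,"z": 0,"fingers": -0.4},{"wx": 0,"wy": 0,"wz": 0,"x": 0,"y": 0,"z": 0,"fingers": -0.4},{"wx": 0,"wy": 0,"wz": 0,"x": 0,"y": 0,"z": 0,"fingers": -0.4},{"wx": 0,"wy": 0,"wz": 0,"x": 0,"y": 0,"z": -1.2,"fingers": -0.4},{"wx": 0,"wy": 0,"wz": -1,"x": 0,"y": 0,"z": -1.5,"fingers": -0.4},{"wx": 0,"wy": 0,"wz": -2.6,"x": 0,"y": 0,"z": -1.5,"fingers": -0.4},{"wx": 0,"wy": 0,"wz": -4.2,"x": 0,"y": 0,"z": -1.5,"fingers": -0.4},{"wx": 0,"wy": 0,"wz": -5.8,"x": 0,"y": 0,"z": -1.5,"fingers": -0.4},{"wx": 0,"wy": 0,"wz": -7.4,"x": 0,"y": 0,"z": -1.5,"fingers": -0.4},{"wx": 0,"wy": 0,"wz": -9,"x": 0,"y": 0,"z": -1.5,"fingers": -0.4},{"wx": 0,"wy": 0,"wz": -10.6,"x": 0,"y": 0,"z": -1.5,"fingers": -0.4},{"wx": 0,"wy": 0,"wz": -12,"x": 0,"y": 0,"z": -1.5,"fingers": -0.4}]'

```text
time: 32.1
tcp_pos: [626.9, -186.0, 157.9]
eef_rot: [0.978, 0.209, -0.0, 0.0]
contact_force: [0.6, 0.6, 0.5]
width: 28.2
```

Call:
drive_tool --motion '[{"wx": 0,"wy": 0,"wz": -1.6,"x": 0,"y": 0,"z": 0,"fingers": -0.4},{"wx": 0,"wy": 0,"wz": -3.2,"x": 0,"y": 0,"z": 0,"fingers": -0.4},{"wx": 0,"wy": 0,"wz": -4.8,"x": 0,"y": 0,"z": 0,"fingers": -0.4},{"wx": 0,"wy": 0,"wz": -6.4,"x": 0,"y": 0,"z": 0,"fingers": -0.4},{"wx": 0,"wy": 0,"wz": -8,"x": 0,"y": 0,"z": 0,"fingers": -0.4},{"wx": 0,"wy": 0,"wz": -9.6,"x": 0,"y": 0,"z": 0,"fingers": -0.4},{"wx": 0,"wy": 0,"wz": -11.2,"x": 0,"y": 0,"z": 0,"fingers": -0.4},{"wx": 0,"wy": 0,"wz": -12,"x": 0,"y": 0,"z": 0,"fingers": -0.4}]'

```text
time: 32.9
tcp_pos: [626.9, -186.1, 157.9]
eef_rot: [0.743, 0.669, -0.0, -0.0]
contact_force: [-0.5, 0.8, -1.0]
width: 27.9
```

```bash
python3 st.py
```

```text
{'tcp_pos': [626.889, -186.062, 157.933], 'eef_rot': [0.743, 0.669, -0.0, -0.0], 'qpos': [-0.421, 0.426, 1.397, -0.0, 1.318, -0.316], 'width': 27.948, 'contact_force': [-0.487, 0.756, -0.956], 'ft_torque': [-0.061, -0.062, 0.035]}
tooly yaw -6.005952429412956
```

Call:
drive_tool --motion '[{"wx": 0,"wy": 0,"wz": -1.6,"x": 0,"y": 0,"z": 0,"fingers": -0.4},{"wx": 0,"wy": 0,"wz": -3.2,"x": 0,"y": 0,"z": 0,"fingers": -0.4},{"wx": 0,"wy": 0,"wz": -4.8,"x": 0,"y": 0,"z": 0,"fingers": -0.4},{"wx": 0,"wy": 0,"wz": -6.4,"x": 0,"y": 0,"z": 0,"fingers": -0.4},{"wx": 0,"wy": 0,"wz": -8,"x": 0,"y": 0,"z": 0,"fingers": -0.4},{"wx": 0,"wy": 0,"wz": -9.6,"x": 0,"y": 0,"z": 0,"fingers": -0.4},{"wx": 0,"wy": 0,"wz": -11.2,"x": 0,"y": 0,"z": 0,"fingers": -0.4},{"wx": 0,"wy": 0,"wz": -11.92,"x": 0,"y": 0,"z": 0,"fingers": -0.4},{"wx": 0,"wy": 0,"wz": -11.92,"x": 0,"y": 0,"z": 0.7,"fingers": -0.4},{"wx": 0,"wy": 0,"wz": -11.92,"x": 0,"y": 0,"z": 1.3,"fingers": -0.4},{"wx": 0,"wy": 0,"wz": -11.92,"x": 0,"y": 0,"z": 1.49,"fingers": -0.4},{"wx": 0,"wy": 0,"wz": -11.92,"x": 0,"y": 0,"z": 1.49,"fingers": -0.4}]'

```text
time: 34.1
tcp_pos: [626.1, -185.5, 112.1]
eef_rot: [0.314, 0.949, 0.0, -0.001]
contact_force: [0.5, -0.1, -0.2]
width: 27.9
```

Call:
drive_tool --motion '[{"wx": 0,"wy": 0,"wz": 0,"x": 0,"y": 0,"z": 0,"fingers": -1},{"wx": 0,"wy": 0,"wz": 0,"x": 0,"y": 0,"z": 0,"fingers": -1},{"wx": 0,"wy": 0,"wz": 0,"x": 0,"y": 0,"z": 0,"fingers": -1},{"wx": 0,"wy": 0,"wz": 0,"x": 0,"y": 0,"z": 0,"fingers": -1},{"wx": 0,"wy": 0,"wz": 1.6,"x": 0,"y": 0,"z": 0,"fingers": -1},{"wx": 0,"wy": 0,"wz": 3.2,"x": 0,"y": 0,"z": 0,"fingers": -1},{"wx": 0,"wy": 0,"wz": 4.8,"x": 0,"y": 0,"z": 0,"fingers": -1},{"wx": 0,"wy": 0,"wz": 6.4,"x": 0,"y": 0,"z": 0,"fingers": -1},{"wx": 0,"wy": 0,"wz": 8,"x": 0,"y": 0,"z": 0,"fingers": -1},{"wx": 0,"wy": 0,"wz": 9.6,"x": 0,"y": 0,"z": 0,"fingers": -1},{"wx": 0,"wy": 0,"wz": 10.4,"x": 0,"y": 0,"z": 0,"fingers": -1}]'

```text
time: 35.2
tcp_pos: [627.8, -185.9, 114.8]
eef_rot: [0.7, 0.714, 0.0, 0.001]
contact_force: [-0.3, 0.0, 1.6]
width: 7.8
```

```bash
python3 st.py
```

```text
{'tcp_pos': [627.759, -185.941, 114.831], 'eef_rot': [0.7, 0.714, 0.0, 0.001], 'qpos': [-0.42, 0.47, 1.43, -0.0, 1.24, -0.44], 'width': 7.837, 'contact_force': [-0.338, 0.018, 1.607], 'ft_torque': [0.119, -0.027, 0.124]}
tooly yaw 1.1527686277997713
```

About 4° remain by the geometry (the bar should stop at tool y -2.9°). I'll ease on.

Call:
drive_tool --motion '[{"wx": 0,"wy": 0,"wz": 0.4,"x": 0,"y": 0,"z": 0,"fingers": -1},{"wx": 0,"wy": 0,"wz": 0.8,"x": 0,"y": 0,"z": 0,"fingers": -1},{"wx": 0,"wy": 0,"wz": 1.2,"x": 0,"y": 0,"z": 0,"fingers": -1},{"wx": 0,"wy": 0,"wz": 1.4,"x": 0,"y": 0,"z": 0,"fingers": -1},{"wx": 0,"wy": 0,"wz": 1.4,"x": 0,"y": 0,"z": 0,"fingers": -1},{"wx": 0,"wy": 0,"wz": 1.4,"x": 0,"y": 0,"z": 0,"fingers": -1}]'

```text
time: 35.8
tcp_pos: [627.7, -186.0, 114.8]
eef_rot: [0.741, 0.672, 0.0, 0.001]
contact_force: [0.1, 0.5, 5.5]
width: 8.1
```

```bash
python3 st.py
```

```text
{'tcp_pos': [627.699, -185.956, 114.783], 'eef_rot': [0.741, 0.672, 0.0, 0.001], 'qpos': [-0.42, 0.47, 1.43, -0.0, 1.24, -0.323], 'width': 8.145, 'contact_force': [0.073, 0.455, 5.506], 'ft_torque': [0.165, 0.063, 0.32]}
tooly yaw -5.584833775334925
```

Call:
drive_tool --motion '[{"wx": 0,"wy": 0,"wz": 0.3,"x": 0,"y": 0,"z": 0,"fingers": -1},{"wx": 0,"wy": 0,"wz": 0.5,"x": 0,"y": 0,"z": 0,"fingers": -1},{"wx": 0,"wy": 0,"wz": 0.5,"x": 0,"y": 0,"z": 0,"fingers": -1},{"wx": 0,"wy": 0,"wz": 0.5,"x": 0,"y": 0,"z": 0,"fingers": -1}]'

```text
time: 36.2
tcp_pos: [627.7, -186.0, 114.8]
eef_rot: [0.755, 0.656, 0.0, 0.001]
contact_force: [-0.4, 0.5, 5.5]
width: 8.3
```

```bash
python3 st.py
```

```text
{'tcp_pos': [627.695, -185.958, 114.787], 'eef_rot': [0.755, 0.656, 0.0, 0.001], 'qpos': [-0.42, 0.47, 1.43, -0.0, 1.24, -0.279], 'width': 8.325, 'contact_force': [-0.446, 0.53, 5.548], 'ft_torque': [0.15, 0.073, 0.5]}
tooly yaw -8.062590591121923
```

Torque rises stiffly with almost no bar motion (0.12 → 0.32 → 0.50 N m), so the key is at its stop. I'll ease the twist partly, release, rise and retreat.

Call:
drive_tool --motion '[{"wx": 0,"wy": 0,"wz": -0.7,"x": 0,"y": 0,"z": 0,"fingers": -1},{"wx": 0,"wy": 0,"wz": -0.7,"x": 0,"y": 0,"z": 0,"fingers": -0.4},{"wx": 0,"wy": 0,"wz": -0.7,"x": 0,"y": 0,"z": 0,"fingers": -0.4},{"wx": 0,"wy": 0,"wz": -0.7,"x": 0,"y": 0,"z": 0,"fingers": -0.4},{"wx": 0,"wy": 0,"wz": -0.7,"x": 0,"y": 0,"z": -1.2,"fingers": -0.4},{"wx": 0,"wy": 0,"wz": -0.7,"x": 0,"y": 0,"z": -2.6,"fingers": -0.4},{"wx": 0,"wy": 0,"wz": -0.7,"x": 0,"y": -1,"z": -3.5,"fingers": -0.4},{"wx": 0,"wy": 0,"wz": -0.7,"x": 0,"y": -2.5,"z": -3.5,"fingers": -0.4},{"wx": 0,"wy": 0,"wz": -0.7,"x": 0,"y": -4,"z": -3.5,"fingers": -0.4},{"wx": 0,"wy": 0,"wz": -0.7,"x": 0,"y": -4,"z": -3.5,"fingers": -0.4}]'

```text
time: 37.2
tcp_pos: [501.4, -166.2, 215.6]
eef_rot: [0.736, 0.677, -0.002, -0.004]
contact_force: [-0.4, -0.3, -0.9]
width: 28.8
```

```bash
python3 st.py
python3 - <<'E'
from key import *
from car import car
c=snap('wrist','w13.png');c['fish']=1;print(key(c))
w=cv2.resize(c['img'],(480,300))
d=snap('side');s=snap('scene')
print('side',key(d),car(d,(648,10),55),car(d,(657,99),55)); print('scene',key(s))
a=cv2.resize(d['img'][125:375,225:425],(400,500),interpolation=3)
b=cv2.resize(s['img'][110:320,190:430],(400,350),interpolation=3)
o=np.zeros((600,800,3),np.uint8);o[:500,:400]=a;o[:350,400:]=b;o[350:600,400:]=cv2.resize(c['img'],(400,250));cv2.imwrite('pics/fin.png',o)
E
```

```text
{'tcp_pos': [501.419, -166.218, 215.573], 'eef_rot': [0.736, 0.677, -0.002, -0.004], 'qpos': [-0.484, 0.121, 1.659, -0.001, 1.371, -0.401], 'width': 28.824, 'contact_force': [-0.372, -0.285, -0.928], 'ft_torque': [-0.022, -0.074, -0.009]}
tooly yaw -4.727225981199275
[(np.int32(637), (621.7, -182.9), (48.0, 19.0), 86.5)]
side [] (array([287, 227,  24,  13, 220], dtype=int32), array([647. ,  11.1,  55. ]), (648.0, 9.6), (42.1, 58.8), -3.9) (array([275, 251,  24,  15, 247], dtype=int32), array([655.5, 101.2,  55. ]), (656.0, 99.8), (39.7, 58.2), -3.9)
scene []
```

View pics/fin.png

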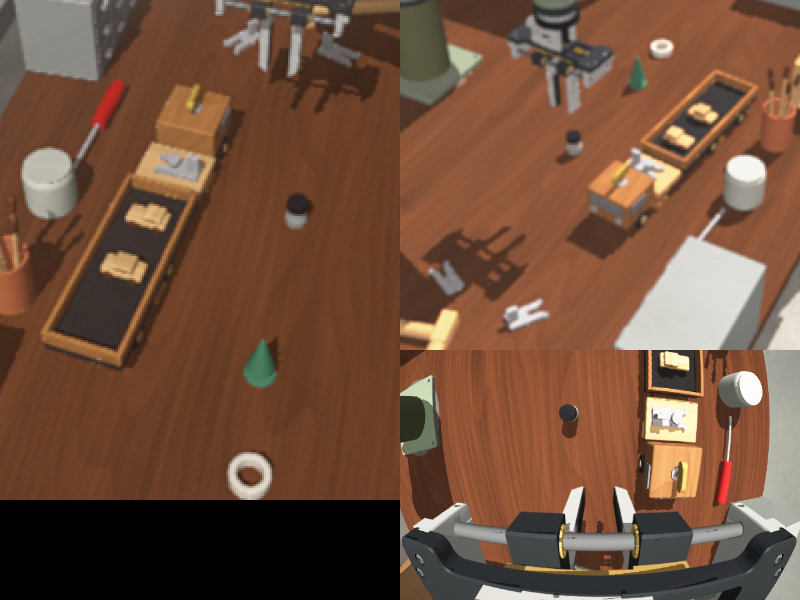

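Both cars stand in the bed at (148,215) and (124,265) in the left panel, the clip is around the pin, and the bystanders are in place. The key bar reads 86.5° (≡ -93.5°), against -92.9° expected at its stop. I'll hand in.

```bash
python3 -c "
from plant import hand_in;print(hand_in())"
```

```text
the job is handed in; nothing more can be done
None
```

The lorry is ready and the job is handed in at about 37 s on the robot's clock, with the gripper open and clear of everything.

- **Clip:** I slid the leftmost of the three clips under the pin's head until it hit a hard stop. It then measured -40 to +26 mm about the pin, where -40 to +25 is fully home, and the final picture shows it still there.
- **Cars:** Only two cars were on the bench. Both are standing upright on the bed floor, and the side camera puts them at about (648, 10) and (656, 100) mm.
- **Key:** I wound it clockwise in three grips. At the end the torque rose from 0.12 to 0.50 N m while the tool turned only about 9°. The bar was left at 86.5°, against 87.1° (≡ -92.9°) expected at the stop.
- **Other bench things:** The jar, tree, tape and the look-alike clips appeared to be in their places in the last pictures.
- **Checks that failed or disagreed:** The colour mask could not find the cars in the bed from the scene camera or the key from the fixed cameras at the end. I relied on the side view, the wrist view and the pictures for those. The second car was gripped about 3 mm higher than planned, with no ill effect.

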